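# Wedge the sagging plate leaf and load the weight plates

## Task

The drop leaf on the plate dock has lost its stay and sags: while it is still empty, tap the orange wedge under its free edge, thin end first, until the leaf is level against its stop and jammed there firmly, and let go of the wedge. Then lower every colour weight plate on the shelf over the leaf's two pins so that they lie flush on one another, in any order, and last of all put the white keeper plate over the pins on top. Leave the wedge jammed and the other gym gear where it is.

Things in the scene. Friction and masses are not known exactly. Their poses are not given: they have to be found in the camera images.
- leaf: Drop leaf hinged to the dock's front: aluminium board 180 mm wide, 12 thick, yellow strip along its free edge. Origin mid-hinge, 34 mm over the table; x points to the dock, y along the hinge, z up. Free edge at x = -160. Two upright pins, 12 thick, 60 tall, at x = -85, y = +-42. Level: underside 28 mm over the table; hanging (as it falls unsupported, 0.10 rad): edge underside 12 mm.
- pin_mid (a point): Point on the leaf's top surface midway between the feet of the two pins; y axis runs from pin to pin, z along the pins.
- leaf_edge (a point): Middle of the lower corner line of the leaf's free edge (under this the wedge goes, moving along the leaf's +x). 28 mm over the table when the leaf is level against its stop, 12 mm when it hangs. The empty leaf rests with about 2.5 N on what holds it up here.
- dock: Low grey steel bay fixed to the shelf, 240 mm wide, 52 high, carrying the leaf on the robot's side; reaches from 15 to 185 mm behind the hinge. Origin on the table under the hinge line, mid-width; x points away from the leaf, same yaw as the leaf. Three bar collars in it are part of it.
- wedge: Orange wedge, 125 x 36 mm. Origin: centre of underside; x points to the thin tip (x = +62.5). Ramp rises evenly from 4 mm at the tip to 33 mm at x = -27.5; behind, to -62.5, a grip block 36 mm high (grip across the width at x = -45). The level leaf's edge meets the ramp about 75 mm from the tip; pushing on with about 20 N jams it, and it does not slide back by itself.
- keeper: White keeper plate, 46 (x) x 125 (y) x 10 mm, with the same two holes as the colour plates and on top a grip rib 16 mm thick (along x), 44 long (along y), reaching 40 mm above the underside. 0.3 kg. Origin: centre of the underside.
- kettlebell: Black cast iron kettlebell, 156 mm wide, 208 mm tall. Bystander; origin under its centre.
- dumbbell_a: Small black hex dumbbell, 170 mm long (own x), 58 mm tall. Bystander; origin under its centre.
- dumbbell_b: A second one, the same.
- grip_trainer: Grip trainer lying flat: two black handles and a coiled steel spring, about 160 mm long, 28 mm tall. Bystander.
- shaker: Clear shaker bottle with black lid and green flip-top, 92 mm wide, 210 mm tall. Bystander; origin under its centre.
- ball_center (a point): Centre of the green massage ball, 64 mm in diameter, sitting in a small grey ring. Bystander.
- plate_red: Red weight plate: 46 (x) x 125 (y) x 11 mm (z), about 0.4 kg, with two through holes of 18 mm at y = -42 and +42 mm. Both ways up and round are the same. Origin at the centre of the underside. May be absent.
- plate_blue: Blue weight plate: 46 (x) x 125 (y) x 11 mm (z), about 0.4 kg, with two through holes of 18 mm at y = -42 and +42 mm. Both ways up and round are the same. Origin at the centre of the underside. May be absent.
- plate_yellow: Yellow weight plate: 46 (x) x 125 (y) x 11 mm (z), about 0.4 kg, with two through holes of 18 mm at y = -42 and +42 mm. Both ways up and round are the same. Origin at the centre of the underside. May be absent.
- plate_green: Green weight plate: 46 (x) x 125 (y) x 11 mm (z), about 0.4 kg, with two through holes of 18 mm at y = -42 and +42 mm. Both ways up and round are the same. Origin at the centre of the underside. May be absent.
There are look-alikes about, which are no part of the job. There is more than one size of the plate_blue; the job needs the smallest.

How it is judged:
On the way, in this order (a step that is already met when the one before it is completed fails the run):
1. the empty leaf is level and jammed by the released wedge (angle between leaf's own z axis and vertical below 0.012 rad and contact force between wedge and leaf above 4 N and contact force between each of wedge, leaf and the fingers below 0.1 N and horizontal distance between each of plate_red, plate_blue, plate_yellow, plate_green, keeper and pin_mid above 0.08 m), for 0.3 s.
2. all colour plates lie flush over the pins, the keeper still off (horizontal distance between each of plate_red, plate_blue, plate_yellow, plate_green and pin_mid below 0.006 m and angle between the y axis of each of plate_red, plate_blue, plate_yellow, plate_green and the y axis of pin_mid, either way round below 0.12 rad and angle between the z axis of each of plate_red, plate_blue, plate_yellow, plate_green and the z axis of pin_mid, either way round below 0.05 rad and z of plate_red in the frame of pin_mid between -0.004 and 0.048 m and contact force between each of plate_red, plate_blue, plate_yellow, plate_green and the fingers below 0.1 N and z of plate_blue in the frame of pin_mid between -0.004 and 0.048 m and z of plate_yellow in the frame of pin_mid between -0.004 and 0.048 m and z of plate_green in the frame of pin_mid between -0.004 and 0.048 m and horizontal distance between keeper and pin_mid above 0.08 m), for 0.2 s.
At the end, for the whole second after the job is handed in: Leaf level within 0.012 rad, wedge pressing on it with over 4 N. Plates present and keeper over both pins: centre within 6 mm of mid-pins, turned under 0.12 rad, flat within 0.05 rad, origins at most 48 mm (keeper 28 to 48) above the leaf. All released and at rest (angle between leaf's own z axis and vertical below 0.012 rad and contact force between wedge and leaf above 4 N and horizontal distance between each of plate_red, plate_blue, plate_yellow, plate_green, keeper and pin_mid below 0.006 m and angle between the y axis of each of plate_red, plate_blue, plate_yellow, plate_green, keeper and the y axis of pin_mid, either way round below 0.12 rad and angle between the z axis of each of plate_red, plate_blue, plate_yellow, plate_green, keeper and the z axis of pin_mid, either way round below 0.05 rad and z of plate_red in the frame of pin_mid between -0.004 and 0.048 m and z of plate_blue in the frame of pin_mid between -0.004 and 0.048 m and z of plate_yellow in the frame of pin_mid between -0.004 and 0.048 m and z of plate_green in the frame of pin_mid between -0.004 and 0.048 m and z of keeper in the frame of pin_mid between -0.004 and 0.048 m and z of keeper in the frame of pin_mid above 0.028 m and linear speed of each of plate_red, plate_blue, plate_yellow, plate_green, keeper, wedge below 0.02 m/s); the robot touches nothing.
It fails at once if another piece of gym gear is moved more than 4 cm (distance of any of kettlebell, dumbbell_a, dumbbell_b, grip_trainer, shaker, ball_center from where it was at the start of the episode above 0.04 m).
Of plate_red, plate_blue, plate_yellow, plate_green only 3 to 4 are there at a start; the rules pass over those that are not, and their reading is None.
At some moment in a run one of plate_red, plate_blue, plate_yellow, plate_green, keeper may be knocked a few centimetres aside while the robot is not near it.
Once in a run the grip may slacken for a moment while it holds something.
It also fails if it takes over 192 s, if anything falls off the work surface, if the arm or the gripper's body presses on something with over 40 N, if the wrist force passes 120 N, or if a joint passes its speed limit or range.

## Robot

A 6-joint arm with a two-finger parallel gripper is mounted at the origin on the work surface. World frame = base frame: x ahead of the robot, y to its left, z up, the work surface at z = 0. Lengths are in m, angles in rad, forces in N, time in s.
With the tool pointing down it reaches from about 0.275 to 0.825 m from the base axis. Payload 4.9 kg.
Tool frame: the origin (TCP) lies at the very end of the fingers, on their centre line; the grasp point (between the pads) lies ctrl.pinch_z behind it (ctrl.pinch_z is the distance from the TCP to the grasp point, in m); z points along the fingers, y is the direction in which the jaws open and shut (so a half turn about z gives the same grasp; the last joint's range is limited). The gripper opens to 85 mm and grips with 20 to 120 N. Pads are 22 mm wide; open, the fingers measure 114 mm over their backs; the gripper's body (76 mm by 85 mm) begins 54 mm behind the grasp point. The pads swing forward as they close: fully open they stand 13 mm farther back than shut.
Start: joints at [-1.339, 0.326, -0.193, 1.052, 0, 1.437], TCP at [0.197, -0.514, 0.231] pointing down, gripper open.
Joint ranges: [-2.65, 2.65], [-0.97, 1.79], [-1.3, 1.35], [-1.93, 2.1], [-1.47, 1.37], [-3.14, 3.14]. Speed limits (rad/s): [2.57, 2.57, 3.14, 3.14, 3.14, 3.14].

## Interface

Orientations are given as a unit quaternion [x, y, z, w].
In Python, from cell import ctrl gives the robot as it stands.
- The arm moves only by the tool servo_tool, never from a script. Its argument "increments" is a list that holds one entry, the list of rows, each a list of 6 numbers: the shift along the tool's x, y, z in units of 60 mm (1.0 is 60 mm), then the turn, a rotation vector about the tool's x, y, z in units of 6 degrees (1.0 is 6 degrees). A call has exactly 5 rows; each row shifts and turns the commanded pose from where the row before left it, along the tool's axes as they then stand; what a row does not reach is not made up. A row lasts 1/8 s, in which the tool goes at most 62.5 mm and 10.7 degrees, less where a joint would pass 70% of its speed; a pose out of reach is approached as far as the arm can. A call is refused whole if a number of a shift passes 1 or a number of a turn 1, either way. A call with a gripper value outside its range is refused whole. "grip" is the finger opening in mm, from 0 to 85.4, set as the call begins (left out, the last holds). The fingers move at their own pace and stop on an object; "grip_force" is the grip in N (left out, the last holds). Time passes only in rows, so rows that do not move let the fingers close, or fill a call up. It gives the time, the measured TCP pose, the force and the opening at its end, in the units of the state.
- ctrl.observe(): the state, without advancing time (a new reading comes with each control period).
- ctrl.read_camera(name): name is "scene" or "side" or "wrist"; returns the picture (480x640x3 uint8, red, green, blue); there is no depth.
- ctrl.camera_params(name): a dict with "mtx" (3x3 intrinsics, pixels), "extrinsics" (4x4, takes a point from camera to world coordinates). Camera axes: x right, y up, looking along -z (the intrinsics and any distortion apply to the point x, -y, -z); pixel columns grow to the right and rows downward; lengths in m; the calibration is good to about 2 mm. A picture is of the moment at which its call begins: read the wrist's pose just before it. camera_params takes no time and is no camera call; for the wrist camera it gives the pose at the moment of the call.
- ctrl.finish_job(): hands the job in, once; it reports no verdict.
The state is a dict: "clock": time; "q": joint angles; "dq": joint speeds; "joint_torque": joint torques, N m; "tool_pos": TCP position; "eef_rot": TCP orientation; "force": force on the tool from outside, world axes, zero at the start; "wrist_torque": the same for the moment, N m; "opening": finger opening in m.
Only numpy, scipy, OpenCV 4.12 (cv2) and the standard library are available. Lean on these libraries where they do the work, as an engineer would, in place of code of your own. Each camera call takes 0.05 s, during which the arm holds its last target. There are 200 camera calls.

## Working session

There is one attempt and no reset: what is moved stays moved. The work goes in short steps, Python scripts to look and compute and a tool call to move; the robot and the scene stay as the last step left them, time stands still between calls to the robot, and variables do not carry over. Pictures are saved under pics/ and viewed, about 12 in all and at most 16, crops included, and the job is handed in when it is done.

Besides the shell and the picture viewer there is one more tool, called after "Call:" as name([rows], argument=value, ...), one row to a line, values as JSON. servo_tool: Moves the arm, as the interface text tells. Its arguments: {"type":"object","properties":{"increments":{"type":"array"},"grip":{"type":"number"},"grip_force":{"type":"number"}},"required":["increments"]}

```bash
ls; mkdir -p pics; python3 - <<'E'
from cell import ctrl
import cv2,numpy as np
s=ctrl.observe();print({k:np.round(v,3).tolist() for k,v in s.items()},ctrl.pinch_z)
for n in ("scene","side","wrist"):
    p=ctrl.camera_params(n);print(n,np.round(p["mtx"],1).tolist(),np.round(p["extrinsics"],3).tolist(),[k for k in p])
    cv2.imwrite(f"pics/{n}0.png",ctrl.read_camera(n)[:,:,::-1])
E
```

```text
pics
{'clock': 0.0, 'q': [-1.339, 0.327, -0.194, 1.052, -0.0, 1.437], 'dq': [0.0, -0.001, 0.001, -0.001, 0.001, -0.001], 'joint_torque': [0.0, -44.34, 26.244, 0.015, -0.0, -0.0], 'tool_pos': [0.197, -0.513, 0.231], 'eef_rot': [0.983, 0.182, -0.0, -0.001], 'force': [-0.429, 0.603, -0.079], 'wrist_torque': [-0.039, -0.024, 0.038], 'opening': 0.085} 0.0187
scene [[548.3, 0.0, 311.0], [0.0, 548.3, 236.1], [0.0, 0.0, 1.0]] [[0.614, -0.639, 0.463, 1.126], [0.789, 0.506, -0.348, -0.39], [-0.012, 0.579, 0.815, 1.236], [0.0, 0.0, 0.0, 1.0]] ['mtx', 'extrinsics']
side [[582.2, 0.0, 329.1], [0.0, 582.2, 245.3], [0.0, 0.0, 1.0]] [[-0.733, 0.542, -0.411, -0.324], [-0.68, -0.596, 0.426, 0.899], [-0.014, 0.592, 0.806, 1.611], [0.0, 0.0, 0.0, 1.0]] ['mtx', 'extrinsics']
wrist [[337.2, 0.0, 313.0], [0.0, 337.2, 240.3], [0.0, 0.0, 1.0]] [[0.358, 0.884, 0.3, 0.274], [-0.934, 0.339, 0.113, -0.485], [-0.002, -0.321, 0.947, 0.373], [0.0, 0.0, 0.0, 1.0]] ['mtx', 'extrinsics']
```

View pics/scene0.png

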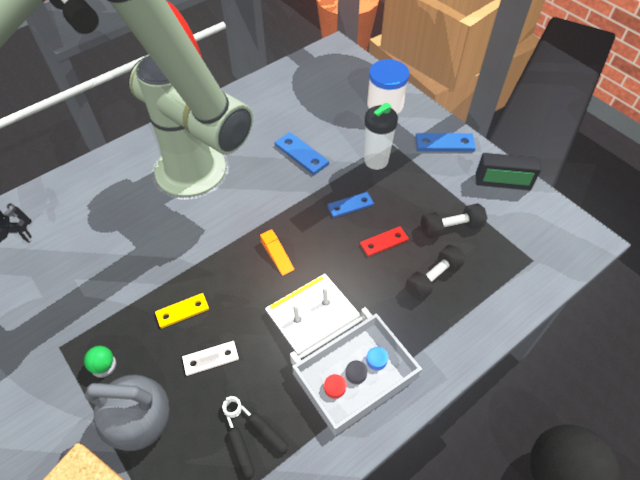

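View pics/side0.png

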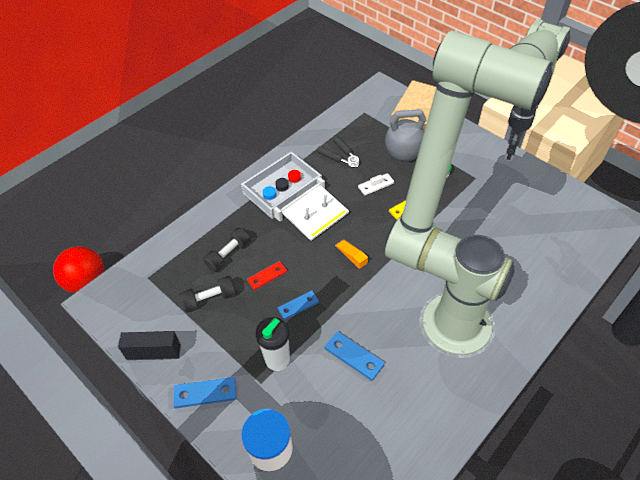

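The scene picture shows these plates: small blue (350,205), red (385,241), yellow (182,310), and the keeper at (210,358). There is no green plate. The wedge is at (277,252), and the leaf at (312,312) has pins near (297,315) and (325,297). The look-alike blues at (302,153) and (445,142) look larger. I'll measure all of them.

```bash
cat > h.py <<'E'
from cell import ctrl
import cv2,numpy as np
from scipy.spatial.transform import Rotation as R
F=np.diag([1,-1,-1])
def ray(P,px,z):
    "pixels (n,2) -> world points on plane z"
    px=np.atleast_2d(np.array(px,float)); E=P["extrinsics"]
    d=np.c_[px,np.ones(len(px))]@np.linalg.inv(P["mtx"]).T@F@np.array(E)[:3,:3].T
    o=np.array(E)[:3,3]; return o+d*((z-o[2])/d[:,2])[:,None]
def proj(P,w):
    E=np.array(P["extrinsics"]); c=(np.atleast_2d(w)-E[:3,3])@E[:3,:3]@F
    u=c@np.array(P["mtx"]).T; return u[:,:2]/u[:,2:]
HSV={"red":[(0,120,90),(6,255,255)],"orange":[(8,140,120),(20,255,255)],"yellow":[(22,140,120),(33,255,255)],
"blue":[(100,120,80),(118,255,255)],"white":[(0,0,175),(180,45,255)]}
def blobs(img,col,amin=150):
    m=cv2.inRange(cv2.cvtColor(img,cv2.COLOR_RGB2HSV),*[np.array(a) for a in HSV[col]])
    m=cv2.morphologyEx(m,cv2.MORPH_CLOSE,np.ones((3,3)))
    return [c for c in cv2.findContours(m,cv2.RETR_EXTERNAL,cv2.CHAIN_APPROX_NONE)[0] if cv2.contourArea(c)>amin]
def rect(P,c,z):
    "centre, long, short (mm), yaw (deg) of long side, on plane z"
    w=ray(P,c[:,0,:],z)[:,:2]
    b=cv2.boxPoints(cv2.minAreaRect((w*1000).astype(np.float32)))
    e=[b[1]-b[0],b[2]-b[1]]; e.sort(key=np.linalg.norm)
    return np.round(b.mean(0)),round(float(np.linalg.norm(e[1])),1),round(float(np.linalg.norm(e[0])),1),round(float(np.degrees(np.arctan2(e[1][1],e[1][0]))%180),1)
def rel(target,rotz=None):
    "shift to world target in tool axes (mm), from the present pose"
    s=ctrl.observe(); return np.round(R.from_quat(s["eef_rot"]).inv().apply(np.array(target)-s["tool_pos"])*1000,1)
E
cat > m.py <<'E'
from h import *
for n in ("scene","side"):
    P=ctrl.camera_params(n); im=cv2.cvtColor(cv2.imread(f"pics/{n}0.png"),cv2.COLOR_BGR2RGB)
    for c in HSV:
        for b in blobs(im,c): 
            r=rect(P,b,.009)
            if r[1]<260:print(n,c,b[:,0].mean(0).round(),*r)
P=ctrl.camera_params("scene")
im=cv2.imread("pics/scene0.png"); im2=cv2.imread("pics/side0.png")
a=cv2.resize(im[170:390,140:440],None,fx=2.6,fy=2.6,interpolation=3)
cv2.imwrite("pics/c1.png",a)
E
python3 m.py
```

```text
scene red [335. 386.] [795. -83.] 51.9 48.5 141.9
scene red [384. 241.] [564. 280.] 130.6 54.0 77.2
scene orange [276. 252.] [410.  29.] 150.5 46.8 170.7
scene orange [327.  15.] [-346.  810.] 235.7 83.0 141.0
scene yellow [181. 310.] [ 406. -261.] 128.0 54.7 77.0
scene yellow [277. 252.] [410.  31.] 143.7 34.3 168.5
scene blue [350. 204.] [409. 291.] 127.5 54.2 72.8
scene blue [445. 142.] [402. 683.] 179.1 74.1 51.5
scene blue [302. 153.] [160. 304.] 184.1 72.4 6.0
scene blue [389.  74.] [ 50. 769.] 150.8 137.2 141.2
scene white [234. 411.] [ 696. -296.] 65.6 51.0 178.3
scene white [113. 389.] [ 486. -489.] 108.8 12.3 47.1
scene white [ 38. 421.] [ 440. -676.] 249.7 129.9 26.8
scene white [210. 358.] [ 559. -272.] 127.7 51.8 70.6
scene white [132. 292.] [ 281. -334.] 121.4 52.3 91.6
scene white [ 15. 293.] [  96. -560.] 126.8 100.6 160.4
scene white [437. 270.] [719. 327.] 75.7 23.8 93.8
scene white [455. 219.] [632. 484.] 75.4 27.0 65.3
scene white [ 13. 200.] [-212. -461.] 83.7 80.8 160.4
scene white [173. 101.] [-294.  113.] 132.4 65.0 0.8
scene white [342.  49.] [-140.  710.] 22
[... 245 characters left out ...]
87. 642.] 135.9 133.3 132.6
side blue [204. 392.] [403. 679.] 176.1 71.0 51.1
side blue [354. 355.] [162. 300.] 178.9 70.8 6.0
side blue [298. 305.] [409. 289.] 129.3 52.3 72.7
side white [273. 458.] [121. 674.] 115.4 60.3 63.4
side white [ 97. 421.] [558. 946.] 168.8 86.7 3.1
side white [273. 358.] [335. 472.] 85.1 59.9 143.4
side white [456. 324.] [-4. 21.] 242.6 198.8 17.1
side white [399. 296.] [185.  39.] 190.5 72.0 68.9
side white [407. 241.] [ 314. -144.] 172.8 124.9 107.4
side white [375. 183.] [ 562. -274.] 132.1 61.1 70.8
side white [568. 134.] [ 163. -989.] 157.8 151.7 90.2
side white [499. 106.] [ 462. -937.] 110.0 76.1 12.9
side white [634.  68.] [  172. -1545.] 240.1 53.7 115.5
```

View pics/c1.png

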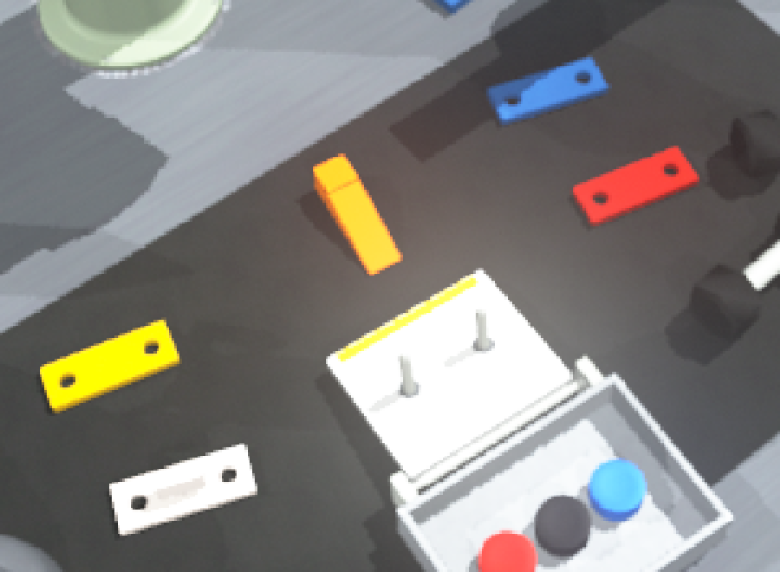

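The crop confirms that the small blue plate at scene (350,205) is 128 mm long, matching the 125 mm plates. The other blues are about 178 mm, so they are the look-alikes. Pin feet are at crop (408,390) and (484,346), and the leaf's free edge runs from (328,362) to (481,270).

```bash
python3 - <<'E'
from h import *
P=ctrl.camera_params("scene")
f=lambda a:np.array(a)/2.6+[140,170]
e=ray(P,f([(328,362),(481,270)]),.024)
p=ray(P,f([(408,390),(484,346)]),.0315)
h=ray(P,f([(408,475),(575,372)]),.040)
for n,q in(("edge",e),("pins",p),("hinge",h)):
    d=q[1]-q[0];print(n,(q*1000).round(0).tolist(),"mid",(q.mean(0)*1000).round(),"len",np.linalg.norm(d)*1000,"yaw of +y",np.degrees(np.arctan2(d[1],d[0])))
# wedge: top block corners at z=.036, tip edge z=.004
b=ray(P,f([(313,182),(345,154),(357,180),(325,198)]),.036); t=ray(P,f([(370,273),(401,260)]),.004)
print("block",(b*1000).round().tolist(),b.mean(0),"tip",(t*1000).round().tolist(),t.mean(0))
E
```

```text
edge [[544.0, -97.0, 24.0], [554.0, 82.0, 24.0]] mid [549.  -7.  24.] len 179.02845029098734 yaw of +y 86.69363254577232
pins [[618.0, -56.0, 32.0], [625.0, 28.0, 32.0]] mid [621. -14.  32.] len 85.27894242147757 yaw of +y 84.76891965967886
hinge [[688.0, -109.0, 40.0], [703.0, 75.0, 40.0]] mid [696. -17.  40.] len 185.17737684029646 yaw of +y 85.49063120176606
block [[370.0, 8.0, 36.0], [361.0, 55.0, 36.0], [396.0, 45.0, 36.0], [394.0, 6.0, 36.0]] [0.38022686 0.02854059 0.036     ] tip [[478.0, -0.0, 4.0], [485.0, 34.0, 4.0]] [0.48132308 0.01667816 0.004     ]
```

Estimates:
- **Leaf:** x-axis yaw is about -4.7°, edge middle about (549,-7), pin middle about (623,-14).
- **Wedge:** yaw is about -7°, block about (377,31).

Next I'll plan a move above the wedge.

```bash
cat >> h.py <<'E'
def plan(x,y,z,yaw,n=None,lag=None):
    "rows from present pose to TCP (mm) with tool x at yaw (deg), tool down; printed in calls of 5"
    s=ctrl.observe(); r0=R.from_quat(s["eef_rot"]); p0=s["tool_pos"]; c=np.cos(np.radians(yaw)); q=np.sin(np.radians(yaw))
    r1=R.from_matrix(np.array([[c,q,0],[q,-c,0],[0,0,-1]])); t=np.array([x,y,z])/1000.
    rv=(r0.inv()*r1).as_rotvec(); m=max(np.abs(t-p0).max()/.050,np.degrees(np.abs(rv).max())/5.9)
    n=n or 5*int(np.ceil(m/5)); print("from",(np.array(p0)*1000).round(1),"n",n)
    for k in range(n):
        sh=(r0*R.from_rotvec(rv*k/n)).inv().apply((t-p0)/n)/.06
        print("[" if k%5==0 else "",np.round(np.r_[sh,np.degrees(rv)/n/6],2).tolist(),"]" if k%5==4 else ",",end="\n" if k%5==4 else "")
def shot(n):
    s=ctrl.observe();P=ctrl.camera_params("wrist");im=ctrl.read_camera("wrist")
    cv2.imwrite(f"pics/{n}.png",im[:,:,::-1]); return s,P,im
E
python3 -c "
from h import *
plan(377,31,170,173)"
```

```text
from [ 196.7 -513.2  230.7] n 30
[ [0.2, -0.25, 0.03, -0.0, -0.0, -0.84] , [0.22, -0.23, 0.03, -0.0, -0.0, -0.84] , [0.24, -0.21, 0.03, -0.0, -0.0, -0.84] , [0.26, -0.18, 0.03, -0.0, -0.0, -0.84] , [0.27, -0.16, 0.03, -0.0, -0.0, -0.84] ]
[ [0.29, -0.14, 0.03, -0.0, -0.0, -0.84] , [0.3, -0.11, 0.03, -0.0, -0.0, -0.84] , [0.31, -0.08, 0.03, -0.0, -0.0, -0.84] , [0.31, -0.06, 0.03, -0.0, -0.0, -0.84] , [0.32, -0.03, 0.03, -0.0, -0.0, -0.84] ]
[ [0.32, -0.0, 0.03, -0.0, -0.0, -0.84] , [0.32, 0.03, 0.03, -0.0, -0.0, -0.84] , [0.31, 0.06, 0.03, -0.0, -0.0, -0.84] , [0.31, 0.08, 0.03, -0.0, -0.0, -0.84] , [0.3, 0.11, 0.03, -0.0, -0.0, -0.84] ]
[ [0.29, 0.14, 0.03, -0.0, -0.0, -0.84] , [0.27, 0.16, 0.03, -0.0, -0.0, -0.84] , [0.26, 0.18, 0.03, -0.0, -0.0, -0.84] , [0.24, 0.21, 0.03, -0.0, -0.0, -0.84] , [0.22, 0.23, 0.03, -0.0, -0.0, -0.84] ]
[ [0.2, 0.25, 0.03, -0.0, -0.0, -0.84] , [0.18, 0.26, 0.03, -0.0, -0.0, -0.84] , [0.16, 0.28, 0.03, -0.0, -0.0, -0.84] , [0.13, 0.29, 0.03, -0.0, -0.0, -0.84] , [0.1, 0.3, 0.03, -0.0, -0.0, -0.84] ]
[ [0.08, 0.31, 0.03, -0.0, -0.0, -0.84] , [0.05, 0.31, 0.03, -0.0, -0.0, -0.84] , [0.02, 0.32, 0.03, -0.0, -0.0, -0.84] , [-0.01, 0.32, 0.03, -0.0, -0.0, -0.84] , [-0.03, 0.32, 0.03, -0.0, -0.0, -0.84] ]
```

Call:
servo_tool([
  [[0.2, -0.25, 0.03, 0, 0, -0.84], [0.22, -0.23, 0.03, 0, 0, -0.84], [0.24, -0.21, 0.03, 0, 0, -0.84], [0.26, -0.18, 0.03, 0, 0, -0.84], [0.27, -0.16, 0.03, 0, 0, -0.84]],
], grip=85)

```text
clock: 0.78
tool_pos: [0.2265, -0.4223, 0.222]
eef_rot: [0.919, 0.393, 0.0, -0.0]
force: [0.5, -0.1, 0.8]
opening: 0.0849
```

Call:
servo_tool([
  [[0.29, -0.14, 0.03, 0, 0, -0.84], [0.3, -0.11, 0.03, 0, 0, -0.84], [0.31, -0.08, 0.03, 0, 0, -0.84], [0.31, -0.06, 0.03, 0, 0, -0.84], [0.32, -0.03, 0.03, 0, 0, -0.84]],
])

```text
clock: 1.4
tool_pos: [0.2568, -0.3314, 0.2131]
eef_rot: [0.811, 0.584, 0.0, -0.0]
force: [1.1, -0.3, -0.0]
opening: 0.0849
```

Call:
servo_tool([
  [[0.32, 0, 0.03, 0, 0, -0.84], [0.32, 0.03, 0.03, 0, 0, -0.84], [0.31, 0.06, 0.03, 0, 0, -0.84], [0.31, 0.08, 0.03, 0, 0, -0.84], [0.3, 0.11, 0.03, 0, 0, -0.84]],
])

```text
clock: 2.02
tool_pos: [0.2875, -0.2406, 0.2041]
eef_rot: [0.664, 0.747, 0.0, -0.0]
force: [0.4, -0.1, -0.9]
opening: 0.0852
```

Call:
servo_tool([
  [[0.29, 0.14, 0.03, 0, 0, -0.84], [0.27, 0.16, 0.03, 0, 0, -0.84], [0.26, 0.18, 0.03, 0, 0, -0.84], [0.24, 0.21, 0.03, 0, 0, -0.84], [0.22, 0.23, 0.03, 0, 0, -0.84]],
])

```text
clock: 2.65
tool_pos: [0.3187, -0.1505, 0.1951]
eef_rot: [0.485, 0.874, 0.0, -0.0]
force: [-0.6, -0.6, -0.2]
opening: 0.0855
```

Call:
servo_tool([
  [[0.2, 0.25, 0.03, 0, 0, -0.84], [0.18, 0.26, 0.03, 0, 0, -0.84], [0.16, 0.28, 0.03, 0, 0, -0.84], [0.13, 0.29, 0.03, 0, 0, -0.84], [0.1, 0.3, 0.03, 0, 0, -0.84]],
])

```text
clock: 3.28
tool_pos: [0.3498, -0.0602, 0.1861]
eef_rot: [0.283, 0.959, 0.0, -0.0]
force: [-0.0, 0.6, -0.1]
opening: 0.0847
```

Call:
servo_tool([
  [[0.08, 0.31, 0.03, 0, 0, -0.84], [0.05, 0.31, 0.03, 0, 0, -0.84], [0.02, 0.32, 0.03, 0, 0, -0.84], [-0.01, 0.32, 0.03, 0, 0, -0.84], [-0.03, 0.32, 0.03, 0, 0, -0.84]],
])

```text
clock: 3.9
tool_pos: [0.3809, 0.0303, 0.1771]
eef_rot: [0.067, 0.998, -0.0, -0.0]
force: [1.3, -0.1, -0.1]
opening: 0.085
```

```bash
python3 -c "
from h import *
s,P,im=shot('w1');print(s['clock'],s['tool_pos'],R.from_quat(s['eef_rot']).as_matrix()[:,0])
for b in blobs(im,'orange'):
    for z in (.036,.02): print(b[:,0].mean(0),rect(P,b,z))
"
```

```text
3.9 [0.38091196 0.03029972 0.17711915] [-9.91041790e-01  1.33551924e-01  2.30589760e-04]
[ 62.74637681 268.50724638] (array([ 389., -205.], dtype=float32), 97.4, 41.6, 48.3)
[ 62.74637681 268.50724638] (array([ 394., -219.], dtype=float32), 102.9, 44.0, 48.3)
[313.62580645 250.01612903] (array([407.,  26.], dtype=float32), 114.5, 39.8, 172.8)
[313.62580645 250.01612903] (array([413.,  26.], dtype=float32), 120.9, 42.1, 172.8)
```

View pics/w1.png

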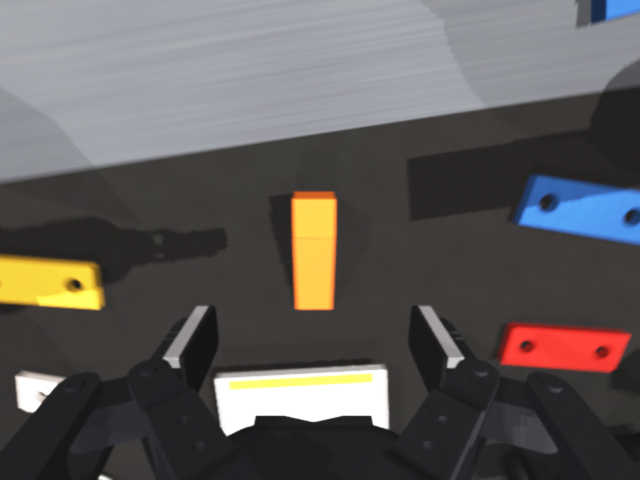

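The wrist view shows the wedge upright in the picture, with its block spanning (292,198) to (336,238) and its tip edge at (295–333,310). The leaf's far edge runs from (215,375) to (387,367).

```bash
python3 -c "
from h import *
P=ctrl.camera_params('wrist')
b=ray(P,[(292,198),(337,198),(336,238),(292,238)],.036);t=ray(P,[(295,310),(333,310)],.004)
e=ray(P,[(215,375),(387,367)],.024)
for q in(b,t,e):print((q*1000).round().tolist(),(q.mean(0)*1000).round(1))
d=t.mean(0)-b.mean(0);print(np.degrees(np.arctan2(d[1],d[0])),np.linalg.norm(d[:2]))
d=e[1]-e[0];print(np.degrees(np.arctan2(d[1],d[0])))
plan(378,29.5,4,174.0,10)
"
```

```text
[[355.0, 16.0, 36.0], [360.0, 54.0, 36.0], [395.0, 50.0, 36.0], [390.0, 11.0, 36.0]] [375.   32.7  36. ]
[[480.0, -1.0, 4.0], [486.0, 39.0, 4.0]] [483.   18.6   4. ]
[[536.0, -95.0, 24.0], [549.0, 88.0, 24.0]] [542.6  -3.6  24. ]
-7.466616391037425 0.10893573936302817
85.67866014118329
from [381.4  31.8 177. ] n 10
[ [0.01, -0.0, 0.29, 0.0, -0.0, -0.02] , [0.01, -0.0, 0.29, 0.0, -0.0, -0.02] , [0.01, -0.0, 0.29, 0.0, -0.0, -0.02] , [0.01, -0.0, 0.29, 0.0, -0.0, -0.02] , [0.01, -0.0, 0.29, 0.0, -0.0, -0.02] ]
[ [0.01, -0.0, 0.29, 0.0, -0.0, -0.02] , [0.01, -0.0, 0.29, 0.0, -0.0, -0.02] , [0.01, -0.0, 0.29, 0.0, -0.0, -0.02] , [0.01, -0.0, 0.29, 0.0, -0.0, -0.02] , [0.01, -0.0, 0.29, 0.0, -0.0, -0.02] ]
```

Call:
servo_tool([
  [[0.02, 0, 0.3, 0, 0, 0], [0.02, 0, 0.3, 0, 0, 0], [0.02, 0, 0.3, 0, 0, 0], [0.02, 0, 0.3, 0, 0, 0], [0, 0, 0.3, 0, 0, 0]],
])

```text
clock: 4.58
tool_pos: [0.3759, 0.0301, 0.0867]
eef_rot: [0.069, 0.998, -0.0, -0.0]
force: [0.0, 0.4, 0.1]
opening: 0.0851
```

Call:
servo_tool([
  [[0, 0, 0.3, 0, 0, 0], [0, 0, 0.3, 0, 0, 0], [0, 0, 0.3, 0, 0, 0], [0, 0, 0.25, 0, 0, 0], [0, 0, 0.2, 0, 0, 0]],
])

```text
clock: 5.2
tool_pos: [0.376, 0.0301, 0.0057]
eef_rot: [0.069, 0.998, -0.0, -0.0]
force: [0.3, 0.1, -0.2]
opening: 0.0853
```

Call:
servo_tool([
  [[0, 0, 0, 0, 0, 0], [0, 0, 0, 0, 0, 0], [0, 0, 0, 0, 0, 0], [0, 0, 0, 0, 0, 0], [0, 0, 0, 0, 0, 0]],
], grip=20, grip_force=80)

```text
clock: 5.82
tool_pos: [0.3768, 0.0302, 0.007]
eef_rot: [0.068, 0.998, -0.0, 0.001]
force: [-0.6, 0.6, 4.9]
opening: 0.0349
```

Call:
servo_tool([
  [[0, 0, 0, 0, 0, 0], [0, 0, 0, 0, 0, 0], [0, 0, 0, 0, 0, 0], [0, 0, 0, 0, 0, 0], [0, 0, 0, 0, 0, 0]],
])

```text
clock: 6.45
tool_pos: [0.3768, 0.0302, 0.007]
eef_rot: [0.068, 0.998, -0.0, 0.001]
force: [-1.8, -0.2, 4.5]
opening: 0.0346
```

Call:
servo_tool([
  [[0, 0, -0.03, 0, 0, 0], [-0.13, -0.08, 0, 0, 0, -0.13], [-0.13, -0.08, 0, 0, 0, -0.13], [-0.13, -0.08, 0, 0, 0, -0.13], [-0.13, -0.08, 0, 0, 0, -0.13]],
])

```text
clock: 7.08
tool_pos: [0.4056, 0.0071, 0.008]
eef_rot: [0.041, 0.999, 0.0, -0.0]
force: [-0.7, -0.5, -1.0]
opening: 0.0348
```

Call:
servo_tool([
  [[-0.12, 0, 0, 0, 0, 0], [-0.12, 0, 0, 0, 0, 0], [-0.12, 0, 0, 0, 0, 0], [-0.1, 0, 0, 0, 0, 0], [0, 0, 0, 0, 0, 0]],
])

```text
clock: 7.7
tool_pos: [0.433, 0.0054, 0.0081]
eef_rot: [0.041, 0.999, -0.0, 0.0]
force: [-0.3, -0.5, -0.8]
opening: 0.0348
```

```bash
python3 -c "
from h import *
s,P,im=shot('w2');x=R.from_quat(s['eef_rot']).as_matrix()[:,0];print(s['clock'],s['tool_pos'],np.degrees(np.arctan2(x[1],x[0])),s['force'])
"
```

```text
7.7 [0.43300506 0.0053905  0.00808986] 175.29286578941898 [-0.25729368 -0.47983204 -0.83389636]
```

View pics/w2.png

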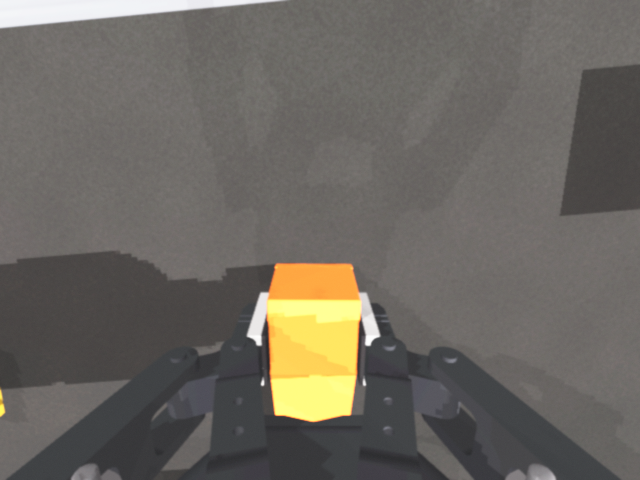

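The wedge is held straight. The wrist view no longer shows the leaf because the wedge block at (315,340) covers it. I'll push along the leaf axis now.

Call:
servo_tool([
  [[-0.1, 0, 0.02, 0, 0, 0], [-0.1, 0, 0, 0, 0, 0], [-0.1, 0, 0, 0, 0, 0], [-0.1, 0, 0, 0, 0, 0], [-0.1, 0, 0, 0, 0, 0]],
])

```text
clock: 8.38
tool_pos: [0.461, 0.003, 0.0071]
eef_rot: [0.041, 0.999, -0.0, -0.001]
force: [-5.9, -0.0, 9.2]
opening: 0.0347
```

Call:
servo_tool([
  [[-0.08, 0, 0, 0, 0, 0], [-0.08, 0, 0, 0, 0, 0], [-0.08, 0, 0, 0, 0, 0], [-0.08, 0, 0, 0, 0, 0], [-0.08, 0, 0, 0, 0, 0]],
])

```text
clock: 9.0
tool_pos: [0.4801, 0.0016, 0.007]
eef_rot: [0.041, 0.999, -0.0, -0.005]
force: [-17.9, 1.4, 24.7]
opening: 0.0348
```

```bash
python3 -c "
from h import *
s=ctrl.observe();print(s['tool_pos'],s['force'])
im=ctrl.read_camera('scene');P=ctrl.camera_params('scene')
cv2.imwrite('pics/s2.png',cv2.resize(im[200:400,220:440,::-1],None,fx=3,fy=3,interpolation=2))
"
```

```text
[0.48007206 0.00157565 0.00697729] [-17.91263615   1.37936943  24.67190042]
```

View pics/s2.png

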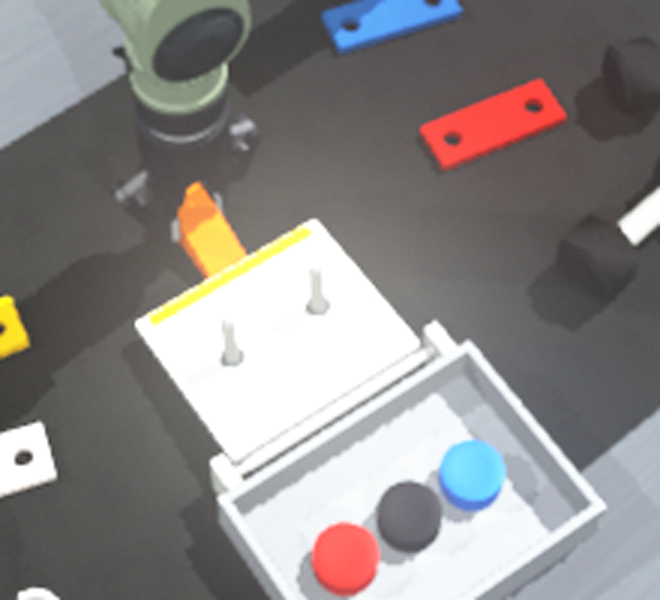

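The scene crop shows the wedge tip under the middle of the leaf edge, around crop (225,268). The 25 N upward force means the wedge is being pressed on the table, so I'll ease up slightly and push on.

Call:
servo_tool([
  [[0, 0, -0.02, 0, 0, 0], [-0.06, 0, 0, 0, 0, 0], [-0.06, 0, 0, 0, 0, 0], [-0.06, 0, 0, 0, 0, 0], [-0.06, 0, 0, 0, 0, 0]],
])

```text
clock: 9.68
tool_pos: [0.5008, -0.0003, 0.0078]
eef_rot: [0.041, 0.999, 0.0, -0.0]
force: [-1.9, 0.7, -3.7]
opening: 0.0344
```

Call:
servo_tool([
  [[-0.04, 0, 0, 0, 0, 0], [-0.04, 0, 0, 0, 0, 0], [-0.04, 0, 0, 0, 0, 0], [-0.04, 0, 0, 0, 0, 0], [0, 0, 0, 0, 0, 0]],
])

```text
clock: 10.3
tool_pos: [0.5108, -0.0011, 0.0082]
eef_rot: [0.041, 0.999, -0.0, 0.0]
force: [-1.4, 0.7, -2.8]
opening: 0.0351
```

Call:
servo_tool([
  [[-0.02, 0, 0, 0, 0, 0], [-0.02, 0, 0, 0, 0, 0], [-0.02, 0, 0, 0, 0, 0], [-0.02, 0, 0, 0, 0, 0], [0, 0, 0, 0, 0, 0]],
])

```text
clock: 10.92
tool_pos: [0.5144, -0.0014, 0.0078]
eef_rot: [0.041, 0.999, 0.0, -0.001]
force: [-3.6, 0.4, -6.4]
opening: 0.0348
```

Call:
servo_tool([
  [[-0.02, 0, 0, 0, 0, 0], [-0.02, 0, 0, 0, 0, 0], [0, 0, 0, 0, 0, 0], [0, 0, 0, 0, 0, 0], [0, 0, 0, 0, 0, 0]],
])

```text
clock: 11.55
tool_pos: [0.5158, -0.0014, 0.0074]
eef_rot: [0.041, 0.999, 0.0, -0.001]
force: [-5.5, 0.1, -7.0]
opening: 0.0348
```

Call:
servo_tool([
  [[-0.02, 0, 0, 0, 0, 0], [-0.02, 0, 0, 0, 0, 0], [-0.02, 0, 0, 0, 0, 0], [0, 0, 0, 0, 0, 0], [0, 0, 0, 0, 0, 0]],
])

```text
clock: 12.18
tool_pos: [0.5167, -0.0015, 0.0071]
eef_rot: [0.041, 0.999, 0.0, -0.004]
force: [-11.7, 1.1, -2.9]
opening: 0.0348
```

Call:
servo_tool([
  [[-0.02, 0, 0, 0, 0, 0], [-0.02, 0, 0, 0, 0, 0], [-0.02, 0, 0, 0, 0, 0], [0, 0, 0, 0, 0, 0], [0, 0, 0, 0, 0, 0]],
])

```text
clock: 12.8
tool_pos: [0.5169, -0.0015, 0.0071]
eef_rot: [0.041, 0.999, -0.0, -0.007]
force: [-20.2, 1.2, 7.2]
opening: 0.0346
```

Call:
servo_tool([
  [[-0.02, 0, 0, 0, 0, 0], [-0.02, 0, 0, 0, 0, 0], [0, 0, 0, 0, 0, 0], [0, 0, 0, 0, 0, 0], [0, 0, 0, 0, 0, 0]],
])

```text
clock: 13.42
tool_pos: [0.5171, -0.0015, 0.007]
eef_rot: [0.041, 0.999, 0.0, -0.008]
force: [-25.5, 1.1, 13.6]
opening: 0.035
```

Call:
servo_tool([
  [[-0.02, 0, 0, 0, 0, 0], [-0.02, 0, 0, 0, 0, 0], [0, 0, 0, 0, 0, 0], [0, 0, 0, 0, 0, 0], [0, 0, 0, 0, 0, 0]],
])

```text
clock: 14.05
tool_pos: [0.517, -0.0014, 0.007]
eef_rot: [0.041, 0.999, 0.0, -0.011]
force: [-31.4, 1.3, 21.4]
opening: 0.0346
```

Call:
servo_tool([
  [[0, 0, 0, 0, 0, 0], [0, 0, 0, 0, 0, 0], [0, 0, 0, 0, 0, 0], [0, 0, 0, 0, 0, 0], [0, 0, 0, 0, 0, 0]],
], grip=75)

```text
clock: 14.68
tool_pos: [0.5297, -0.0027, 0.0082]
eef_rot: [0.041, 0.999, -0.0, 0.0]
force: [-0.5, -0.0, 0.0]
opening: 0.0752
```

```bash
python3 -c "
from h import *
s=ctrl.observe();print(s['tool_pos'],s['force'],s['opening'],s['clock'])
plan(440,8,180,175.3,5)
"
```

```text
[ 0.52968141 -0.00268891  0.00815335] [-0.5038349  -0.01928351  0.0401443 ] 0.07520516047001857 14.675
from [529.7  -2.7   8.2] n 5
[ [0.3, 0.01, -0.57, 0.0, 0.0, -0.0] , [0.3, 0.01, -0.57, 0.0, 0.0, -0.0] , [0.3, 0.01, -0.57, 0.0, 0.0, -0.0] , [0.3, 0.01, -0.57, 0.0, 0.0, -0.0] , [0.3, 0.01, -0.57, 0.0, 0.0, -0.0] ]
```

Call:
servo_tool([
  [[0.2, 0, -0.1, 0, 0, 0], [0.2, 0, -0.5, 0, 0, 0], [0.3, 0, -0.7, 0, 0, 0], [0.3, 0, -0.7, 0, 0, 0], [0.4, 0, -0.7, 0, 0, 0]],
])

```text
clock: 15.3
tool_pos: [0.4442, 0.0044, 0.1715]
eef_rot: [0.041, 0.999, -0.0, 0.0]
force: [1.4, -0.1, 0.6]
opening: 0.0752
```

```bash
python3 -c "
from h import *
shot('w3')
plan(564,279,150,257.3)
"
```

```text
from [443.3   4.7 175.8] n 15
[ [-0.11, 0.31, 0.03, -0.0, 0.0, -0.91] , [-0.14, 0.3, 0.03, -0.0, 0.0, -0.91] , [-0.17, 0.29, 0.03, -0.0, 0.0, -0.91] , [-0.19, 0.27, 0.03, -0.0, 0.0, -0.91] , [-0.22, 0.25, 0.03, -0.0, 0.0, -0.91] ]
[ [-0.24, 0.23, 0.03, -0.0, 0.0, -0.91] , [-0.26, 0.21, 0.03, -0.0, 0.0, -0.91] , [-0.28, 0.18, 0.03, -0.0, 0.0, -0.91] , [-0.3, 0.15, 0.03, -0.0, 0.0, -0.91] , [-0.31, 0.12, 0.03, -0.0, 0.0, -0.91] ]
[ [-0.32, 0.09, 0.03, -0.0, 0.0, -0.91] , [-0.33, 0.06, 0.03, -0.0, 0.0, -0.91] , [-0.33, 0.03, 0.03, -0.0, 0.0, -0.91] , [-0.33, -0.0, 0.03, -0.0, 0.0, -0.91] , [-0.33, -0.03, 0.03, -0.0, 0.0, -0.91] ]
```

View pics/w3.png

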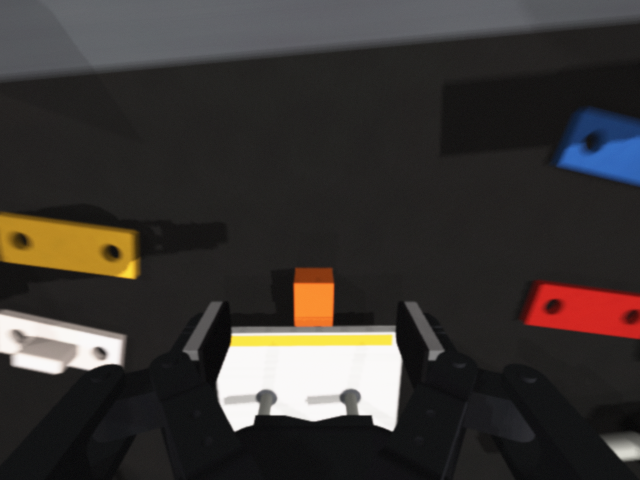

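The wrist view shows the wedge block (293–333, 268–326) snug against a level leaf edge (y≈328), with pin feet at (266,398) and (350,398). Next is the red plate.

Call:
servo_tool([
  [[-0.11, 0.31, 0.03, 0, 0, -0.91], [-0.14, 0.3, 0.03, 0, 0, -0.91], [-0.17, 0.29, 0.03, 0, 0, -0.91], [-0.19, 0.27, 0.03, 0, 0, -0.91], [-0.22, 0.25, 0.03, 0, 0, -0.91]],
])

```text
clock: 15.98
tool_pos: [0.4855, 0.0957, 0.1609]
eef_rot: [-0.197, 0.98, 0.0, -0.0]
force: [0.2, 0.4, -0.0]
opening: 0.0752
```

Call:
servo_tool([
  [[-0.24, 0.23, 0.03, 0, 0, -0.91], [-0.26, 0.21, 0.03, 0, 0, -0.91], [-0.28, 0.18, 0.03, 0, 0, -0.91], [-0.3, 0.15, 0.03, 0, 0, -0.91], [-0.31, 0.12, 0.03, 0, 0, -0.91]],
])

```text
clock: 16.6
tool_pos: [0.526, 0.1871, 0.1519]
eef_rot: [-0.423, 0.906, 0.0, -0.0]
force: [0.3, -0.4, 0.4]
opening: 0.0752
```

Call:
servo_tool([
  [[-0.32, 0.09, 0.03, 0, 0, -0.91], [-0.33, 0.06, 0.03, 0, 0, -0.91], [-0.33, 0.03, 0.03, 0, 0, -0.91], [-0.33, 0, 0.03, 0, 0, -0.91], [-0.33, -0.03, 0.03, 0, 0, -0.91]],
])

```text
clock: 17.23
tool_pos: [0.5666, 0.278, 0.1428]
eef_rot: [-0.625, 0.781, 0.0, -0.0]
force: [-0.4, -0.0, -0.6]
opening: 0.075
```

Call:
servo_tool([
  [[0, 0, 0, 0, 0, 0], [0, 0, 0, 0, 0, 0], [0, 0, 0, 0, 0, 0], [0, 0, 0, 0, 0, 0], [0, 0, 0, 0, 0, 0]],
])

```text
clock: 17.85
tool_pos: [0.5672, 0.2773, 0.1432]
eef_rot: [-0.624, 0.782, -0.0, 0.0]
force: [0.2, 0.4, -0.3]
opening: 0.0747
```

```bash
cat >> h.py <<'E'
def holes(P,im,col,z=.011,amin=400):
    "plate top blob: hole centres from dark child contours -> centre, yaw"
    m=cv2.inRange(cv2.cvtColor(im,cv2.COLOR_RGB2HSV),*[np.array(a) for a in HSV[col]])
    cs,hi=cv2.findContours(m,cv2.RETR_CCOMP,cv2.CHAIN_APPROX_NONE)
    for i,c in enumerate(cs):
        if hi[0][i][3]<0 and cv2.contourArea(c)>amin:
            k=[cv2.minEnclosingCircle(cs[j])[0] for j in range(len(cs)) if hi[0][j][3]==i and cv2.contourArea(cs[j])>25]
            k=np.array(k)
            print(col,c[:,0].mean(0).round(),"rect",rect(P,c,z),"holes",k.round().tolist())
            if len(k)==2:
                w=ray(P,k,z);d=w[1]-w[0];print("  centre",(w.mean(0)*1000).round(1),"dist",(np.linalg.norm(d)*1000).round(1),"yaw",np.degrees(np.arctan2(d[1],d[0]))%180)
def st():
    s=ctrl.observe();x=R.from_quat(s["eef_rot"]).as_matrix()[:,0];print("t",s["clock"],"tcp",(np.array(s["tool_pos"])*1000).round(1),"yaw",np.degrees(np.arctan2(x[1],x[0])).round(1),"f",np.round(s["force"],1),"open",s["opening"])
E
python3 -c "
from h import *
s,P,im=shot('w4');st();holes(P,im,'red')
im=ctrl.read_camera('scene');P=ctrl.camera_params('scene');cv2.imwrite('pics/s3.png',im[:,:,::-1])
for c in ('red','blue','yellow','white'): holes(P,im,c,amin=150)
"
```

```text
t 17.9 tcp [567.2 277.4 143.2] yaw -102.8 f [ 0.4 -0.2  0.1] open 0.07517867571865121
red [316. 222.] rect (array([564., 276.], dtype=float32), 127.0, 48.5, 77.1) holes [[316.0, 272.0], [316.0, 178.0]]
  centre [564.3 275.1  11. ] dist 82.9 yaw 77.16780947732376
red [335. 386.] rect (array([796., -84.], dtype=float32), 51.9, 48.5, 141.9) holes []
red [384. 241.] rect (array([565., 279.], dtype=float32), 130.4, 53.8, 77.2) holes []
red [167.  26.] rect (array([-686.,  310.], dtype=float32), 336.5, 141.2, 165.1) holes []
blue [350. 204.] rect (array([410., 290.], dtype=float32), 129.1, 54.4, 73.0) holes []
blue [447. 142.] rect (array([403., 682.], dtype=float32), 176.6, 74.0, 51.5) holes []
blue [302. 153.] rect (array([161., 303.], dtype=float32), 183.8, 71.9, 6.0) holes []
yellow [202. 316.] rect (array([ 454., -229.], dtype=float32), 128.2, 53.8, 77.2) holes []
white [234. 411.] rect (array([ 697., -296.], dtype=float32), 65.5, 50.9, 178.3) holes [[231.0, 406.0]]
white [113. 389.] rect (array([ 487., -488.], dtype=float32), 107.2, 11.9, 46.7) holes []
white [ 28. 415.] rect (array(
[... 1188 characters left out ...]
23.], dtype=float32), 455.6, 395.7, 90.8) holes [[212.0, 114.0], [226.0, 89.0]]
  centre [-195.5  233.    11. ] dist 125.9 yaw 125.97157372020354
white [374.  95.] rect (array([103., 663.], dtype=float32), 131.5, 53.3, 138.7) holes []
white [280.  68.] rect (array([-204.,  491.], dtype=float32), 114.2, 86.5, 90.8) holes []
white [71. 91.] rect (array([-556., -117.], dtype=float32), 539.5, 37.9, 90.1) holes []
white [188.  61.] rect (array([-447.,  260.], dtype=float32), 201.4, 83.4, 151.6) holes []
white [328.  48.] rect (array([-183.,  682.], dtype=float32), 132.3, 109.8, 178.5) holes []
white [395.  39.] rect (array([-127.,  919.], dtype=float32), 645.6, 209.1, 178.8) holes [[408.0, 34.0]]
```

Yellow was knocked aside, from (406,-261) to about (454,-229). I'll re-measure it close up. Now I'll grasp red.

Call:
servo_tool([
  [[0.04, 0.05, 0.5, 0, 0, 0], [0, 0, 0.6, 0, 0, 0], [0, 0, 0.5, 0, 0, 0], [0, 0, 0.4, 0, 0, 0], [0, 0, 0.3, 0, 0, 0]],
])

```text
clock: 18.58
tool_pos: [0.5634, 0.2758, 0.0039]
eef_rot: [-0.624, 0.782, 0.0, -0.0]
force: [-0.1, -0.1, 0.5]
opening: 0.075
```

Call:
servo_tool([
  [[0, 0, 0.06, 0, 0, 0], [0, 0, 0, 0, 0, 0], [0, 0, 0, 0, 0, 0], [0, 0, 0, 0, 0, 0], [0, 0, 0, 0, 0, 0]],
])

```text
clock: 19.2
tool_pos: [0.564, 0.2761, 0.002]
eef_rot: [-0.624, 0.782, -0.0, 0.0]
force: [0.5, 0.1, 1.2]
opening: 0.0747
```

Call:
servo_tool([
  [[0, 0, 0, 0, 0, 0], [0, 0, 0, 0, 0, 0], [0, 0, 0, 0, 0, 0], [0, 0, 0, 0, 0, 0], [0, 0, 0, 0, 0, 0]],
], grip=30, grip_force=80)

```text
clock: 19.82
tool_pos: [0.564, 0.276, 0.0022]
eef_rot: [-0.624, 0.782, -0.0, 0.0]
force: [-1.4, -0.5, 4.6]
opening: 0.0431
```

Call:
servo_tool([
  [[0, 0, -0.1, 0, 0, 0], [0, 0, -0.4, 0, 0, 0], [0, 0, -0.6, 0, 0, 0], [0, 0, -0.7, 0, 0, 0], [0, 0, -0.4, 0, 0, 0]],
])

```text
clock: 20.45
tool_pos: [0.5642, 0.2762, 0.1355]
eef_rot: [-0.624, 0.782, -0.0, 0.001]
force: [-0.3, 1.2, -4.0]
opening: 0.0434
```

```bash
python3 -c "
from h import *
st();plan(623-30,-14+0,170,-94.5)
"
```

```text
t 20.45 tcp [564.2 276.2 135.5] yaw -102.8 f [-0.3  1.2 -4. ] open 0.04340728909681448
from [564.2 276.2 135.5] n 10
[ [0.46, -0.15, -0.06, -0.0, 0.0, -0.14] , [0.46, -0.15, -0.06, -0.0, 0.0, -0.14] , [0.47, -0.14, -0.06, -0.0, 0.0, -0.14] , [0.47, -0.13, -0.06, -0.0, 0.0, -0.14] , [0.47, -0.13, -0.06, -0.0, 0.0, -0.14] ]
[ [0.47, -0.12, -0.06, -0.0, 0.0, -0.14] , [0.47, -0.11, -0.06, -0.0, 0.0, -0.14] , [0.47, -0.11, -0.06, -0.0, 0.0, -0.14] , [0.48, -0.1, -0.06, -0.0, 0.0, -0.14] , [0.48, -0.09, -0.06, -0.0, 0.0, -0.14] ]
```

```bash
python3 -c "
from h import *
plan(628,66,160,-94.5,5)
"
```

```text
from [564.2 276.2 135.5] n 5
[ [0.64, -0.36, -0.08, -0.0, 0.0, -0.28] , [0.65, -0.34, -0.08, -0.0, 0.0, -0.28] , [0.66, -0.33, -0.08, -0.0, 0.0, -0.28] , [0.67, -0.31, -0.08, -0.0, 0.0, -0.28] , [0.67, -0.29, -0.08, -0.0, 0.0, -0.28] ]
```

Call:
servo_tool([
  [[0.64, -0.36, -0.08, 0, 0, -0.28], [0.65, -0.34, -0.08, 0, 0, -0.28], [0.66, -0.33, -0.08, 0, 0, -0.28], [0.67, -0.31, -0.08, 0, 0, -0.28], [0.67, -0.29, -0.08, 0, 0, -0.28]],
])

```text
clock: 21.08
tool_pos: [0.6275, 0.0637, 0.1571]
eef_rot: [-0.68, 0.734, 0.001, -0.0]
force: [0.6, -0.7, -3.3]
opening: 0.0434
```

Call:
servo_tool([
  [[0, 0, 0, 0, 0, 0], [0, 0, 0, 0, 0, 0], [0, 0, 0, 0, 0, 0], [0, 0, 0, 0, 0, 0], [0, 0, 0, 0, 0, 0]],
])

```text
clock: 21.7
tool_pos: [0.6276, 0.0658, 0.1575]
eef_rot: [-0.68, 0.733, 0.0, -0.0]
force: [0.1, 0.4, -3.3]
opening: 0.0432
```

```bash
python3 -c "
from h import *
s,P,im=shot('w5');st();print(np.array(P['extrinsics'])[:3].round(3).tolist());holes(P,im,'red')
print(proj(P,[(623,-14,.04),(.627,.028,.04),(.62,-.056,.04),(.627,.028,.1),(.62,-.056,.1)]))
"
```

```text
t 21.75 tcp [627.6  65.6 157.5] yaw -94.4 f [-0.7  0.9 -3.5] open 0.043225148496452974
[[-0.997, -0.072, -0.023, 0.622], [0.076, -0.945, -0.319, -0.017], [0.001, -0.32, 0.948, 0.3]]
red [313. 296.] rect (array([635., 159.], dtype=float32), 260.4, 100.6, 85.8) holes [[313.0, 394.0], [313.0, 230.0]]
  centre [634.9 161.7  11. ] dist 182.8 yaw 85.55620188212507
red [56. 41.] rect (array([811., -93.], dtype=float32), 63.7, 52.4, 175.7) holes []
[[-20339.98785538   1295.72037948]
 [   310.260394      188.88144974]
 [   310.80100482     68.01422636]
 [   309.6144835     206.21734933]
 [   310.2302172      49.25563185]]
```

View pics/w5.png

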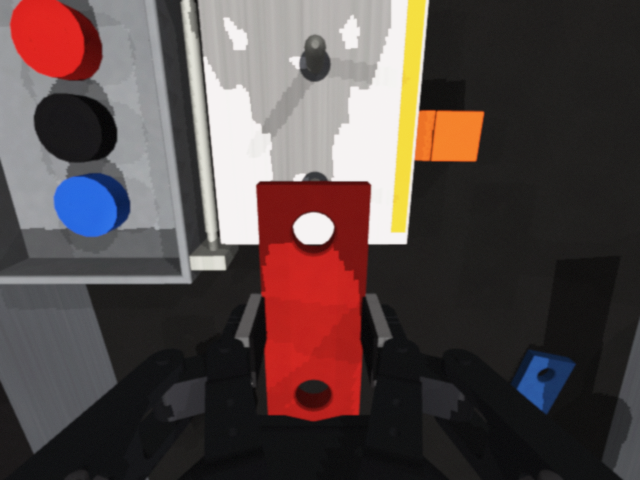

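The far pin's top is at (315,44) and its foot at about (314,66). The near pin is hidden at (315,182) behind the held red plate, whose holes are at (313,230) and (313,394). The leaf's near side runs from (222,244) to (407,243).

```bash
cat > pin.py <<'E'
from h import *
P=ctrl.camera_params('wrist');st()
top=ray(P,[(315,44)],.1)[0];ft=ray(P,[(314.5,66)],.04)[0];print('top',top*1000,'foot',ft*1000)
c=ray(P,[(222,244),(407,243),(426,6)],.04)*1000;print('corners',c.round(1).tolist())
for a,b in((0,1),(1,2)):
    d=c[b]-c[a];print(np.linalg.norm(d),np.degrees(np.arctan2(d[1],d[0])))
im=cv2.cvtColor(cv2.imread('pics/w5.png'),cv2.COLOR_BGR2RGB)
for b in blobs(im,'yellow'):print('strip',rect(P,b,.04))
t=R.from_quat(ctrl.observe()['eef_rot'])
for z in (.165,.17,.175):
    w=ray(P,[(313,394),(313,230)],z); print(z,np.linalg.norm(w[1]-w[0])*1000,'plate centre in tool',t.inv().apply(w.mean(0)-ctrl.observe()['tool_pos'])*1000,'yaw',np.degrees(np.arctan2(*(w[1]-w[0])[1::-1])))
E
python3 pin.py
```

```text
t 21.75 tcp [627.6  65.6 157.5] yaw -94.4 f [-0.7  0.9 -3.5] open 0.043225148496452974
top [617.35858114 -58.40160493 100.        ] foot [617.3911357  -57.21743208  40.        ]
corners [[702.6, 67.4, 40.0], [551.7, 78.1, 40.0], [541.3, -87.1, 40.0]]
151.20023554210985 175.9338362427749
165.5855546079942 -93.6065057444318
strip (array([554., -12.], dtype=float32), 158.7, 10.7, 85.8)
0.165 85.72492137875027 plate centre in tool [-0.46488424 -0.31881881 -7.53048928] yaw -94.37232528862407
0.17 82.55687996900824 plate centre in tool [  2.63725081  -0.3237787  -12.53047556] yaw -94.372325288624
0.175 79.38883855926629 plate centre in tool [  5.73938586  -0.32873858 -17.53046184] yaw -94.37232528862401
```

Call:
servo_tool([
  [[0.35, 0.02, 0, 0, 0, -0.03], [0.35, 0, 0, 0, 0, 0], [0.35, 0, 0.2, 0, 0, 0], [0.31, 0, 0.3, 0, 0, 0], [0, 0, 0.26, 0, 0, 0]],
])

```text
clock: 22.38
tool_pos: [0.6199, -0.0186, 0.1105]
eef_rot: [-0.679, 0.734, 0.0, -0.0]
force: [-0.3, -0.3, -4.3]
opening: 0.0437
```

Call:
servo_tool([
  [[0, 0, 0, 0, 0, 0], [0, 0, 0, 0, 0, 0], [0, 0, 0, 0, 0, 0], [0, 0, 0, 0, 0, 0], [0, 0, 0, 0, 0, 0]],
])

```text
clock: 23.0
tool_pos: [0.6207, -0.016, 0.1122]
eef_rot: [-0.681, 0.733, -0.0, 0.0]
force: [0.2, 0.1, -2.9]
opening: 0.0431
```

```bash
python3 -c "
from h import *
s,P,im=shot('w6');st()
cv2.imwrite('pics/w6c.png',cv2.resize(im[180:440,190:440,::-1],None,fx=2.2,fy=2.2,interpolation=2))
w=np.array([(.6202,-.0162,.1)]);u=np.array([.073,.997,0])*.042
print(proj(P,np.r_[w+u,w-u]))
"
```

```text
t 23.05 tcp [620.6 -16.  112.1] yaw -94.2 f [-0.4 -0.4 -3.4] open 0.04335675238220277
[[314.4534189  364.9046612 ]
 [314.60447742 218.21837402]]
```

View pics/w6c.png

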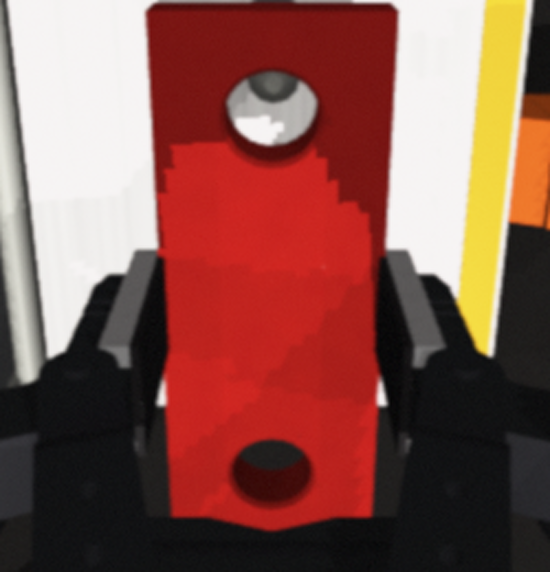

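Through the far hole the pin's top appears at pixel (314,217), against a predicted (314.6,218), so the plate is aligned. I'll lower it.

Call:
servo_tool([
  [[0, 0, 0.1, 0, 0, 0], [0, 0, 0.1, 0, 0, 0], [0, 0, 0.1, 0, 0, 0], [0, 0, 0.1, 0, 0, 0], [0, 0, 0, 0, 0, 0]],
])

```text
clock: 23.68
tool_pos: [0.6199, -0.0162, 0.0871]
eef_rot: [-0.68, 0.733, 0.001, -0.0]
force: [0.7, 0.5, -3.0]
opening: 0.0433
```

Call:
servo_tool([
  [[0, 0, 0.2, 0, 0, 0], [0, 0, 0.2, 0, 0, 0], [0, 0, 0.2, 0, 0, 0], [0, 0, 0.08, 0, 0, 0], [0, 0, 0, 0, 0, 0]],
])

```text
clock: 24.3
tool_pos: [0.6201, -0.0161, 0.0465]
eef_rot: [-0.68, 0.733, 0.0, -0.0]
force: [0.5, 0.0, -3.3]
opening: 0.043
```

Call:
servo_tool([
  [[0, 0, 0.04, 0, 0, 0], [0, 0, 0.02, 0, 0, 0], [0, 0, 0, 0, 0, 0], [0, 0, 0, 0, 0, 0], [0, 0, 0, 0, 0, 0]],
])

```text
clock: 24.92
tool_pos: [0.6206, -0.0162, 0.0436]
eef_rot: [-0.68, 0.733, -0.0, 0.0]
force: [-0.1, -0.0, -4.0]
opening: 0.0432
```

Call:
servo_tool([
  [[0, 0, 0.02, 0, 0, 0], [0, 0, 0, 0, 0, 0], [0, 0, 0, 0, 0, 0], [0, 0, 0, 0, 0, 0], [0, 0, 0, 0, 0, 0]],
])

```text
clock: 25.55
tool_pos: [0.6205, -0.0162, 0.0423]
eef_rot: [-0.68, 0.733, -0.0, 0.0]
force: [0.3, 0.2, -3.2]
opening: 0.043
```

Call:
servo_tool([
  [[0, 0, 0, 0, 0, 0], [0, 0, 0, 0, 0, 0], [0, 0, 0, 0, 0, 0], [0, 0, 0, 0, 0, 0], [0, 0, 0, 0, 0, 0]],
], grip=70)

```text
clock: 26.18
tool_pos: [0.6205, -0.0162, 0.0423]
eef_rot: [-0.68, 0.733, -0.0, 0.0]
force: [-0.0, 0.1, 0.4]
opening: 0.0698
```

Call:
servo_tool([
  [[0, 0, -0.2, 0, 0, 0], [0, 0, -0.4, 0, 0, 0], [0, 0, -0.5, 0, 0, 0], [0, 0, -0.5, 0, 0, 0], [0, 0, -0.4, 0, 0, 0]],
])

```text
clock: 26.8
tool_pos: [0.621, -0.0163, 0.1647]
eef_rot: [-0.68, 0.733, -0.001, 0.001]
force: [0.6, 0.2, 0.4]
opening: 0.07
```

```bash
python3 -c "
from h import *
st();s,P,im=shot('w7');holes(P,im,'red',.051);plan(409.5,290,145,-107.2)
"
```

```text
t 26.8 tcp [621.  -16.3 164.7] yaw -94.2 f [0.6 0.2 0.4] open 0.06997991078288028
red [314. 237.] rect (array([621., -15.], dtype=float32), 125.0, 45.4, 85.7) holes [[314.0, 188.0]]
red [ 85. 157.] rect (array([788., -91.], dtype=float32), 51.3, 47.4, 11.5) holes []
from [622.7 -16.5 168. ] n 10
[ [-0.48, 0.39, 0.04, -0.01, 0.0, 0.22] , [-0.47, 0.4, 0.04, -0.01, 0.0, 0.22] , [-0.46, 0.41, 0.04, -0.01, 0.0, 0.22] , [-0.46, 0.42, 0.04, -0.01, 0.0, 0.22] , [-0.45, 0.43, 0.04, -0.01, 0.0, 0.22] ]
[ [-0.44, 0.44, 0.04, -0.01, 0.0, 0.22] , [-0.43, 0.45, 0.04, -0.01, 0.0, 0.22] , [-0.42, 0.46, 0.04, -0.01, 0.0, 0.22] , [-0.4, 0.47, 0.04, -0.01, 0.0, 0.22] , [-0.39, 0.48, 0.04, -0.01, 0.0, 0.22] ]
```

Red measures 125.0 × 45.4 mm at flush height, centred at (621,-15) with yaw 85.7, so it is seated. Blue is next.

Call:
servo_tool([
  [[-0.48, 0.39, 0.04, 0, 0, 0.22], [-0.47, 0.4, 0.04, 0, 0, 0.22], [-0.46, 0.41, 0.04, 0, 0, 0.22], [-0.46, 0.42, 0.04, 0, 0, 0.22], [-0.45, 0.43, 0.04, 0, 0, 0.22]],
])

```text
clock: 27.48
tool_pos: [0.5144, 0.1377, 0.1506]
eef_rot: [-0.637, 0.771, -0.0, 0.0]
force: [-0.7, 1.2, 0.2]
opening: 0.0696
```

Call:
servo_tool([
  [[-0.44, 0.44, 0.04, 0, 0, 0.22], [-0.43, 0.45, 0.04, 0, 0, 0.22], [-0.42, 0.46, 0.04, 0, 0, 0.22], [-0.4, 0.47, 0.04, 0, 0, 0.22], [-0.39, 0.48, 0.04, 0, 0, 0.22]],
])

```text
clock: 28.1
tool_pos: [0.4092, 0.2914, 0.1386]
eef_rot: [-0.591, 0.806, -0.0, 0.0]
force: [0.4, 0.7, -0.4]
opening: 0.07
```

Call:
servo_tool([
  [[0, 0, 0, 0, 0, 0], [0, 0, 0, 0, 0, 0], [0, 0, 0, 0, 0, 0], [0, 0, 0, 0, 0, 0], [0, 0, 0, 0, 0, 0]],
])

```text
clock: 28.72
tool_pos: [0.4102, 0.29, 0.1383]
eef_rot: [-0.591, 0.806, -0.0, 0.0]
force: [0.1, 0.5, -0.7]
opening: 0.0702
```

```bash
python3 -c "
from h import *
s,P,im=shot('w8');st();holes(P,im,'blue');plan(409.5,290,1.5,-107.2,5)
"
```

```text
t 28.775 tcp [410.1 290.1 138.3] yaw -107.5 f [ 0.6  0.3 -0.5] open 0.07021965179836238
blue [313. 221.] rect (array([410., 287.], dtype=float32), 126.6, 47.8, 72.7) holes [[313.0, 176.0], [312.0, 223.0]]
  centre [403.1 264.   11. ] dist 38.7 yaw 70.65669937590313
blue [575. 165.] rect (array([199., 303.], dtype=float32), 108.1, 69.4, 5.9) holes [[530.0, 173.0]]
from [410.1 290.1 138.3] n 5
[ [0.0, 0.0, 0.46, -0.0, -0.0, -0.01] , [0.0, 0.0, 0.46, -0.0, -0.0, -0.01] , [0.0, 0.0, 0.46, -0.0, -0.0, -0.01] , [0.0, 0.0, 0.46, -0.0, -0.0, -0.01] , [0.0, 0.0, 0.46, -0.0, -0.0, -0.01] ]
```

Call:
servo_tool([
  [[0.045, -0.01, 0.5, 0, 0, 0.02], [0, 0, 0.6, 0, 0, 0], [0, 0, 0.5, 0, 0, 0], [0, 0, 0.4, 0, 0, 0], [0, 0, 0.2, 0, 0, 0]],
])

```text
clock: 29.4
tool_pos: [0.409, 0.2872, 0.0051]
eef_rot: [-0.591, 0.807, 0.0, -0.001]
force: [0.4, 0.6, 0.1]
opening: 0.07
```

Call:
servo_tool([
  [[0, 0, 0.07, 0, 0, 0], [0, 0, 0, 0, 0, 0], [0, 0, 0, 0, 0, 0], [0, 0, 0, 0, 0, 0], [0, 0, 0, 0, 0, 0]],
])

```text
clock: 30.02
tool_pos: [0.4099, 0.2878, 0.0025]
eef_rot: [-0.591, 0.807, -0.0, 0.0]
force: [1.0, -0.2, -0.4]
opening: 0.0698
```

Call:
servo_tool([
  [[0, 0, 0, 0, 0, 0], [0, 0, 0, 0, 0, 0], [0, 0, 0, 0, 0, 0], [0, 0, 0, 0, 0, 0], [0, 0, 0, 0, 0, 0]],
], grip=30)

```text
clock: 30.65
tool_pos: [0.4096, 0.2877, 0.0028]
eef_rot: [-0.591, 0.807, 0.0, 0.0]
force: [-2.8, -0.9, 7.6]
opening: 0.0433
```

Call:
servo_tool([
  [[0, 0, -0.1, 0, 0, 0], [0, 0, -0.4, 0, 0, 0], [0, 0, -0.7, 0, 0, 0], [0, 0, -0.8, 0, 0, 0], [0, 0, -0.4, 0, 0, 0]],
])

```text
clock: 31.28
tool_pos: [0.4101, 0.2879, 0.1482]
eef_rot: [-0.591, 0.807, -0.0, 0.001]
force: [-0.1, -0.3, -5.7]
opening: 0.043
```

```bash
python3 -c "
from h import *
st();s,P,im=shot('w9');t=R.from_quat(s['eef_rot']);holes(P,im,'blue',s['tool_pos'][2]+.0088);plan(620.2,-16,145,-94.2)
"
```

```text
t 31.275 tcp [410.1 287.9 148.2] yaw -107.6 f [-0.1 -0.3 -5.7] open 0.04296024580740351
blue [307. 309.] rect (array([410., 285.], dtype=float32), 124.2, 46.5, 72.7) holes [[313.0, 383.0], [357.0, 374.0], [312.0, 224.0]]
blue [574. 164.] rect (array([294., 254.], dtype=float32), 54.7, 33.3, 5.9) holes [[539.0, 181.0]]
from [411.2 288.5 150.4] n 10
[ [0.38, -0.49, 0.01, -0.0, 0.0, -0.22] , [0.39, -0.48, 0.01, -0.0, 0.0, -0.22] , [0.4, -0.47, 0.01, -0.0, 0.0, -0.22] , [0.41, -0.46, 0.01, -0.0, 0.0, -0.22] , [0.42, -0.45, 0.01, -0.0, 0.0, -0.22] ]
[ [0.43, -0.44, 0.01, -0.0, 0.0, -0.22] , [0.44, -0.43, 0.01, -0.0, 0.0, -0.22] , [0.45, -0.42, 0.01, -0.0, 0.0, -0.22] , [0.46, -0.41, 0.01, -0.0, 0.0, -0.22] , [0.47, -0.4, 0.01, -0.0, 0.0, -0.22] ]
```

```bash
python3 -c "
from h import *
for f,c in(('w5','red'),('w6','red'),('w9','blue')):
    im=cv2.cvtColor(cv2.imread(f'pics/{f}.png'),cv2.COLOR_BGR2RGB)
    b=max(blobs(im,c),key=cv2.contourArea)[:,0]; k=b[abs(b[:,0]-313)<30]; print(f,k[:,1].min(),np.median(k[k[:,1]<k[:,1].min()+5,1]),b[b[:,1]<b[:,1].min()+30][:,0].min(),b[b[:,1]<b[:,1].min()+30][:,0].max())
"
```

```text
w5 184 184.0 257 369
w6 184 184.0 257 369
w9 177 177.0 255 370
```

Call:
servo_tool([
  [[0.38, -0.49, 0.01, 0, 0, -0.22], [0.39, -0.48, 0.01, 0, 0, -0.22], [0.4, -0.47, 0.01, 0, 0, -0.22], [0.41, -0.46, 0.01, 0, 0, -0.22], [0.42, -0.45, 0.01, 0, 0, -0.22]],
])

```text
clock: 31.95
tool_pos: [0.5144, 0.1341, 0.1416]
eef_rot: [-0.637, 0.771, 0.001, -0.001]
force: [0.3, -0.1, -3.7]
opening: 0.0432
```

Call:
servo_tool([
  [[0.43, -0.44, 0.01, 0, 0, -0.22], [0.44, -0.43, 0.01, 0, 0, -0.22], [0.45, -0.42, 0.01, 0, 0, -0.22], [0.46, -0.41, 0.01, 0, 0, -0.22], [0.43, -0.4, 0.01, 0, 0, -0.22]],
])

```text
clock: 32.58
tool_pos: [0.6198, -0.0152, 0.1381]
eef_rot: [-0.68, 0.733, 0.001, -0.001]
force: [1.3, 0.2, -5.4]
opening: 0.0429
```

Call:
servo_tool([
  [[0, 0, 0.1, 0, 0, 0], [0, 0, 0.2, 0, 0, 0], [0, 0, 0, 0, 0, 0], [0, 0, 0, 0, 0, 0], [0, 0, 0, 0, 0, 0]],
])

```text
clock: 33.2
tool_pos: [0.6206, -0.0137, 0.1225]
eef_rot: [-0.68, 0.733, -0.0, 0.0]
force: [0.0, -0.7, -5.4]
opening: 0.0428
```

```bash
python3 -c "
from h import *
st();s,P,im=shot('w10');holes(P,im,'blue',s['tool_pos'][2]+.0085)
b=max(blobs(im,'blue'),key=cv2.contourArea)[:,0];k=b[b[:,1]<b[:,1].min()+30];print(b[:,1].min(),k[:,0].min(),k[:,0].max())
cv2.imwrite('pics/w10c.png',cv2.resize(im[160:440,190:440,::-1],None,fx=2.1,fy=2.1,interpolation=2))
w=np.array([(.6202,-.0162,.1)]);u=np.array([.073,.997,0])*.042
print(proj(P,np.r_[w+u,w-u]))
"
```

```text
t 33.2 tcp [620.6 -13.7 122.5] yaw -94.3 f [ 0.  -0.7 -5.4] open 0.04283910938275765
blue [ 90. 310.] rect (array([724., -26.], dtype=float32), 39.2, 28.6, 39.2) holes []
blue [313. 294.] rect (array([621., -16.], dtype=float32), 122.2, 46.4, 86.1) holes [[313.0, 390.0], [313.0, 227.0]]
  centre [620.7 -15.6 131. ] dist 84.2 yaw 85.90813004630314
178 257 368
[[313.98524197 349.80883076]
 [313.7589271  208.56760363]]
```

View pics/w10c.png

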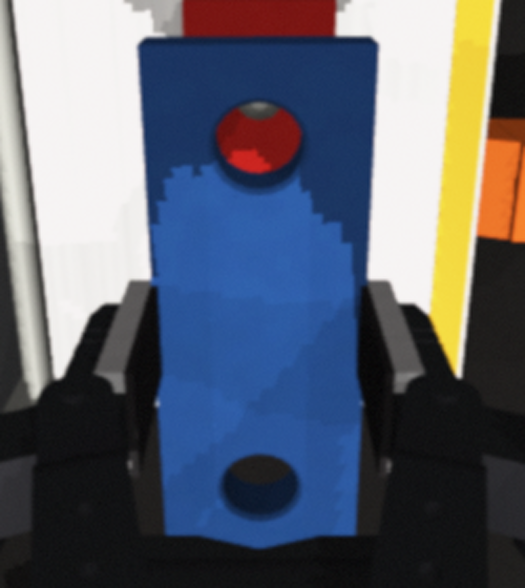

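Through the hole I can see the pin top at crop (258,105), laterally centred. The blue plate's centre is at (620.7,-15.6), within 1 mm of the target. I'll lower it.

Call:
servo_tool([
  [[0.012, 0, 0.1, 0, 0, 0], [0, 0, 0.15, 0, 0, 0], [0, 0, 0.15, 0, 0, 0], [0, 0, 0.1, 0, 0, 0], [0, 0, 0, 0, 0, 0]],
])

```text
clock: 33.88
tool_pos: [0.6198, -0.0149, 0.0912]
eef_rot: [-0.68, 0.734, 0.001, -0.001]
force: [0.3, 0.2, -5.3]
opening: 0.0432
```

Call:
servo_tool([
  [[0, 0, 0.15, 0, 0, 0], [0, 0, 0.15, 0, 0, 0], [0, 0, 0.15, 0, 0, 0], [0, 0, 0.1, 0, 0, 0], [0, 0, 0, 0, 0, 0]],
])

```text
clock: 34.5
tool_pos: [0.6198, -0.0148, 0.0583]
eef_rot: [-0.68, 0.734, 0.001, -0.0]
force: [-0.0, 0.2, -4.1]
opening: 0.0427
```

Target TCP z is about 53.8.

Call:
servo_tool([
  [[0, 0, 0.04, 0, 0, 0], [0, 0, 0.02, 0, 0, 0], [0, 0, 0, 0, 0, 0], [0, 0, 0, 0, 0, 0], [0, 0, 0, 0, 0, 0]],
])

```text
clock: 35.12
tool_pos: [0.6205, -0.0149, 0.0556]
eef_rot: [-0.68, 0.734, -0.0, 0.0]
force: [-0.7, 0.7, -5.0]
opening: 0.0433
```

Call:
servo_tool([
  [[0, 0, 0, 0, 0, 0], [0, 0, 0, 0, 0, 0], [0, 0, 0, 0, 0, 0], [0, 0, 0, 0, 0, 0], [0, 0, 0, 0, 0, 0]],
], grip=70)

```text
clock: 35.75
tool_pos: [0.6204, -0.0149, 0.0556]
eef_rot: [-0.68, 0.733, -0.0, 0.0]
force: [0.4, -0.2, 0.5]
opening: 0.0702
```

Call:
servo_tool([
  [[0, 0, -0.2, 0, 0, 0], [0, 0, -0.4, 0, 0, 0], [0, 0, -0.5, 0, 0, 0], [0, 0, -0.5, 0, 0, 0], [0, 0, -0.4, 0, 0, 0]],
])

```text
clock: 36.38
tool_pos: [0.6209, -0.015, 0.1779]
eef_rot: [-0.68, 0.733, -0.001, 0.001]
force: [0.5, -0.1, -0.2]
opening: 0.0698
```

```bash
python3 -c "
from h import *
st();s,P,im=shot('w11');holes(P,im,'blue',.062);holes(P,im,'yellow')
im=ctrl.read_camera('scene');Q=ctrl.camera_params('scene');holes(Q,im,'yellow',amin=150);plan(454,-228,145,-102.8)
"
```

```text
t 36.375 tcp [620.9 -15.  177.9] yaw -94.4 f [ 0.5 -0.1 -0.2] open 0.06979733418043589
blue [121. 283.] rect (array([787.,  15.], dtype=float32), 59.1, 44.4, 39.2) holes [[148.0, 281.0]]
blue [314. 234.] rect (array([620., -16.], dtype=float32), 124.3, 44.8, 85.9) holes [[314.0, 184.0]]
yellow [393. 219.] rect (array([546.,  -2.], dtype=float32), 175.9, 11.4, 85.8) holes []
yellow [499.   7.] rect (array([ 464., -175.], dtype=float32), 47.2, 12.1, 175.6) holes []
yellow [202. 316.] rect (array([ 454., -229.], dtype=float32), 127.8, 54.1, 76.8) holes []
from [622.5 -15.2 179.5] n 5
[ [0.75, 0.51, 0.11, -0.01, 0.0, 0.28] , [0.76, 0.48, 0.11, -0.01, 0.0, 0.28] , [0.78, 0.46, 0.11, -0.01, 0.0, 0.28] , [0.79, 0.44, 0.11, -0.01, 0.0, 0.28] , [0.8, 0.41, 0.11, -0.01, 0.0, 0.28] ]
```

Blue is seated (124.3 × 44.8 mm at height 62, centred). Yellow is next.

Call:
servo_tool([
  [[0.75, 0.51, 0.11, 0, 0, 0.28], [0.76, 0.48, 0.11, 0, 0, 0.28], [0.78, 0.46, 0.11, 0, 0, 0.28], [0.79, 0.44, 0.11, 0, 0, 0.28], [0.8, 0.41, 0.11, 0, 0, 0.28]],
])

```text
clock: 37.1
tool_pos: [0.4507, -0.2282, 0.1419]
eef_rot: [-0.624, 0.782, 0.0, -0.0]
force: [-0.1, -0.6, 0.3]
opening: 0.0695
```

Call:
servo_tool([
  [[0, 0, 0, 0, 0, 0], [0, 0, 0, 0, 0, 0], [0, 0, 0, 0, 0, 0], [0, 0, 0, 0, 0, 0], [0, 0, 0, 0, 0, 0]],
])

```text
clock: 37.72
tool_pos: [0.4527, -0.2266, 0.1425]
eef_rot: [-0.625, 0.781, -0.0, 0.0]
force: [-0.5, 0.2, 0.1]
opening: 0.0702
```

```bash
python3 -c "
from h import *
s,P,im=shot('w12');st();holes(P,im,'yellow');print(rel((.454,-.228,.002)))
"
```

```text
t 37.775 tcp [ 452.6 -226.8  142.5] yaw -102.7 f [-0.2  0.2 -0.4] open 0.06985869782626317
yellow [312. 219.] rect (array([ 453., -231.], dtype=float32), 126.0, 47.6, 77.3) holes [[312.0, 270.0], [312.0, 174.0]]
  centre [ 452.8 -232.3   11. ] dist 83.6 yaw 76.96574258189708
[  0.9  -1.7 140.5]
```

Call:
servo_tool([
  [[0.08, -0.02, 0.5, 0, 0, 0], [0, 0, 0.6, 0, 0, 0], [0, 0, 0.5, 0, 0, 0], [0, 0, 0.4, 0, 0, 0], [0, 0, 0.3, 0, 0, 0]],
])

```text
clock: 38.4
tool_pos: [0.4521, -0.2318, 0.0034]
eef_rot: [-0.624, 0.781, 0.0, -0.0]
force: [0.4, -0.3, -0.0]
opening: 0.0698
```

Call:
servo_tool([
  [[0, 0, 0.05, 0, 0, 0], [0, 0, 0, 0, 0, 0], [0, 0, 0, 0, 0, 0], [0, 0, 0, 0, 0, 0], [0, 0, 0, 0, 0, 0]],
])

```text
clock: 39.02
tool_pos: [0.4526, -0.2324, 0.0019]
eef_rot: [-0.624, 0.781, -0.0, 0.0]
force: [-0.8, 0.4, -0.3]
opening: 0.0702
```

Call:
servo_tool([
  [[0, 0, 0, 0, 0, 0], [0, 0, 0, 0, 0, 0], [0, 0, 0, 0, 0, 0], [0, 0, 0, 0, 0, 0], [0, 0, 0, 0, 0, 0]],
], grip=30)

```text
clock: 39.65
tool_pos: [0.4525, -0.2323, 0.0022]
eef_rot: [-0.624, 0.781, -0.0, 0.0]
force: [-2.2, 1.3, 8.5]
opening: 0.0434
```

Call:
servo_tool([
  [[0, 0, -0.1, 0, 0, 0], [0, 0, -0.4, 0, 0, 0], [0, 0, -0.7, 0, 0, 0], [0, 0, -0.8, 0, 0, 0], [0, 0, -0.4, 0, 0, 0]],
])

```text
clock: 40.28
tool_pos: [0.453, -0.2327, 0.1479]
eef_rot: [-0.624, 0.781, -0.001, 0.0]
force: [1.5, -0.2, -3.1]
opening: 0.0431
```

```bash
python3 -c "
from h import *
st();plan(620.4,-15.5,135,-94.2)
"
```

```text
t 40.275 tcp [ 453.  -232.7  147.9] yaw -102.8 f [ 1.5 -0.2 -3.1] open 0.04313538197210625
from [ 453.  -232.7  147.9] n 5
[ [-0.83, -0.38, 0.04, -0.0, -0.0, -0.29] , [-0.82, -0.41, 0.04, -0.0, -0.0, -0.29] , [-0.8, -0.43, 0.04, -0.0, -0.0, -0.29] , [-0.79, -0.46, 0.04, -0.0, -0.0, -0.29] , [-0.78, -0.48, 0.04, -0.0, -0.0, -0.29] ]
```

Call:
servo_tool([
  [[-0.83, -0.38, 0, 0, 0, -0.29], [-0.82, -0.41, 0, 0, 0, -0.29], [-0.8, -0.43, 0, 0, 0, -0.29], [-0.79, -0.46, 0.04, 0, 0, -0.29], [-0.78, -0.48, 0.04, 0, 0, -0.29]],
])

```text
clock: 40.9
tool_pos: [0.6196, -0.0133, 0.1401]
eef_rot: [-0.682, 0.731, 0.0, -0.0]
force: [1.3, -1.0, -3.9]
opening: 0.0433
```

Call:
servo_tool([
  [[0, 0, 0.1, 0, 0, 0], [0, 0, 0.2, 0, 0, 0], [0, 0, 0, 0, 0, 0], [0, 0, 0, 0, 0, 0], [0, 0, 0, 0, 0, 0]],
])

```text
clock: 41.52
tool_pos: [0.6193, -0.0157, 0.1232]
eef_rot: [-0.681, 0.732, -0.0, 0.0]
force: [-0.9, -0.1, -1.9]
opening: 0.0428
```

```bash
python3 -c "
from h import *
st();s,P,im=shot('w13');holes(P,im,'yellow',s['tool_pos'][2]+.0088)
w=np.array([(.6204,-.0162,.1)]);u=np.array([.073,.997,0])*.042
print(proj(P,np.r_[w+u,w-u]))
"
```

```text
t 41.525 tcp [619.3 -15.7 123.2] yaw -94.1 f [-0.9 -0.1 -1.9] open 0.04281286666883708
yellow [309. 329.] rect (array([620.,  -6.], dtype=float32), 97.1, 46.3, 85.7) holes [[312.0, 394.0]]
yellow [408. 229.] rect (array([578., -50.], dtype=float32), 88.1, 6.5, 85.7) holes []
[[311.54586013 352.10021174]
 [311.47122183 212.27829642]]
```

```bash
python3 -c "
from h import *
im=cv2.imread('pics/w13.png');cv2.imwrite('pics/w13c.png',cv2.resize(im[160:440,190:440],None,fx=2.1,fy=2.1,interpolation=2))"
```

```text
(no output)
```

View pics/w13c.png

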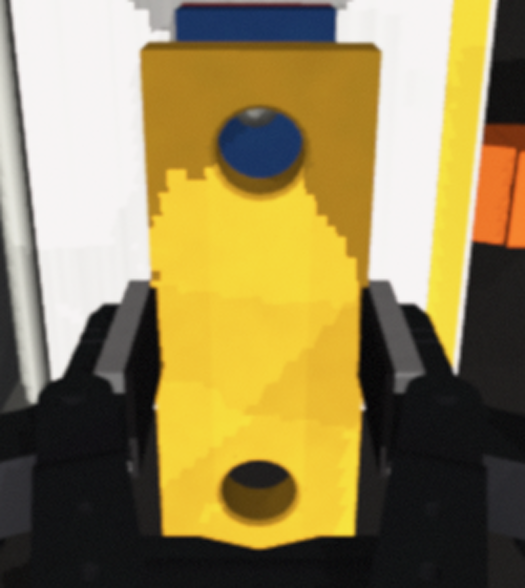

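The yellow plate sits level in the grip, and the pin top shows at crop (258,113) inside the hole, the same relation as for blue. I'll lower it.

Call:
servo_tool([
  [[0, -0.01, 0.1, 0, 0, 0], [0, 0, 0.15, 0, 0, 0], [0, 0, 0.15, 0, 0, 0], [0, 0, 0.1, 0, 0, 0], [0, 0, 0, 0, 0, 0]],
])

```text
clock: 42.2
tool_pos: [0.6193, -0.0148, 0.0918]
eef_rot: [-0.682, 0.732, 0.001, -0.0]
force: [0.7, -0.2, -3.3]
opening: 0.0433
```

Call:
servo_tool([
  [[0, 0, 0.15, 0, 0, 0], [0, 0, 0.15, 0, 0, 0], [0, 0, 0.1, 0, 0, 0], [0, 0, 0.05, 0, 0, 0], [0, 0, 0, 0, 0, 0]],
])

```text
clock: 42.82
tool_pos: [0.6197, -0.0149, 0.0654]
eef_rot: [-0.682, 0.732, 0.0, -0.0]
force: [-0.5, 0.3, -2.7]
opening: 0.0436
```

Call:
servo_tool([
  [[0, 0, 0.01, 0, 0, 0], [0, 0, 0, 0, 0, 0], [0, 0, 0, 0, 0, 0], [0, 0, 0, 0, 0, 0], [0, 0, 0, 0, 0, 0]],
], grip=70)

```text
clock: 43.45
tool_pos: [0.6199, -0.0149, 0.0652]
eef_rot: [-0.682, 0.732, -0.0, 0.0]
force: [0.0, -0.1, 0.4]
opening: 0.0697
```

Call:
servo_tool([
  [[0, 0, -0.2, 0, 0, 0], [0, 0, -0.4, 0, 0, 0], [0, 0, -0.5, 0, 0, 0], [0, 0, -0.5, 0, 0, 0], [0, 0, -0.4, 0, 0, 0]],
])

```text
clock: 44.08
tool_pos: [0.6204, -0.015, 0.1875]
eef_rot: [-0.682, 0.732, -0.001, 0.001]
force: [-0.6, 0.2, -1.5]
opening: 0.0698
```

Call:
servo_tool([
  [[0, 0, 0, 0, 0, 0], [0, 0, 0, 0, 0, 0], [0, 0, 0, 0, 0, 0], [0, 0, 0, 0, 0, 0], [0, 0, 0, 0, 0, 0]],
])

```text
clock: 44.7
tool_pos: [0.6196, -0.0149, 0.1845]
eef_rot: [-0.682, 0.732, 0.0, -0.0]
force: [-0.3, -0.0, 0.5]
opening: 0.0702
```

```bash
python3 -c "
from h import *
st();s,P,im=shot('w14');holes(P,im,'yellow',.073)
w=np.array([(.6204,-.0162,.1)]);u=np.array([.073,.997,0])*.042
print(proj(P,np.r_[w+u,w-u]))
im=ctrl.read_camera('scene');Q=ctrl.camera_params('scene');holes(Q,im,'white',amin=1200);holes(Q,im,'green') if 0 else 0
cv2.imwrite('pics/s4.png',im[:,:,::-1])
plan(561,-272,150,-109.7)
"
```

```text
t 44.7 tcp [619.6 -14.9 184.5] yaw -94.1 f [-0.3 -0.   0.5] open 0.07015669815774972
yellow [313. 223.] rect (array([620., -15.], dtype=float32), 123.1, 44.8, 85.7) holes [[310.0, 282.0]]
yellow [388. 216.] rect (array([560., -22.], dtype=float32), 139.1, 9.3, 85.7) holes []
[[311.88603401 299.80494185]
 [312.02599994 189.26087967]]
white [ 35. 429.] rect (array([ 463., -667.], dtype=float32), 160.2, 114.6, 30.8) holes [[42.0, 436.0], [30.0, 424.0]]
  centre [ 467.2 -664.4   11. ] dist 44.8 yaw 16.543413101430986
white [373. 377.] rect (array([753.,  17.], dtype=float32), 622.0, 458.6, 89.9) holes [[425.0, 362.0], [422.0, 358.0], [394.0, 360.0], [354.0, 374.0], [314.0, 351.0], [340.0, 334.0], [357.0, 367.0], [360.0, 322.0]]
white [208. 227.] rect (array([228., -61.], dtype=float32), 276.0, 183.4, 123.2) holes []
white [538. 244.] rect (array([838., 597.], dtype=float32), 504.8, 469.0, 144.8) holes [[590.0, 266.0], [590.0, 230.0], [554.0, 202.0], [539.0, 194.0]]
white [113. 190.] rect (array([ -44., -219.], dtype=float32), 668.6, 408.8, 90.0) holes [[52.0, 195.0]]
white [246. 124.] rect (array([-45., 241.], dtype=float32), 309.0, 113.7, 169.1) holes []
white [286.  87.] rect (array([-244.,  481.], dtype=float32), 957.0, 207.3, 164.3) holes [[310.0, 96.0]]
from [619.8 -14.9 184.8] n 10
[ [0.43, 0.07, 0.06, 0.0, 0.0, 0.26] , [0.44, 0.06, 0.06, 0.0, 0.0, 0.26] , [0.44, 0.04, 0.06, 0.0, 0.0, 0.26] , [0.44, 0.03, 0.06, 0.0, 0.0, 0.26] , [0.44, 0.02, 0.06, 0.0, 0.0, 0.26] ]
[ [0.44, 0.01, 0.06, 0.0, 0.0, 0.26] , [0.44, -0.0, 0.06, 0.0, 0.0, 0.26] , [0.44, -0.02, 0.06, 0.0, 0.0, 0.26] , [0.44, -0.03, 0.06, 0.0, 0.0, 0.26] , [0.44, -0.04, 0.06, 0.0, 0.0, 0.26] ]
```

The colour plates are stacked (yellow sits centred at (620,-15), yaw 85.7, at its flush height). Now the keeper.

Call:
servo_tool([
  [[0.43, 0.07, 0.06, 0, 0, 0.26], [0.44, 0.06, 0.06, 0, 0, 0.26], [0.44, 0.04, 0.06, 0, 0, 0.26], [0.44, 0.03, 0.06, 0, 0, 0.26], [0.44, 0.02, 0.06, 0, 0, 0.26]],
], grip=60)

```text
clock: 45.42
tool_pos: [0.5902, -0.1445, 0.167]
eef_rot: [-0.63, 0.777, -0.0, 0.0]
force: [0.5, -0.4, 0.7]
opening: 0.0599
```

Call:
servo_tool([
  [[0.44, 0.01, 0.06, 0, 0, 0.26], [0.44, 0, 0.06, 0, 0, 0.26], [0.44, -0.02, 0.06, 0, 0, 0.26], [0.44, -0.03, 0.06, 0, 0, 0.26], [0.44, -0.04, 0.06, 0, 0, 0.26]],
])

```text
clock: 46.05
tool_pos: [0.5606, -0.2735, 0.149]
eef_rot: [-0.576, 0.818, -0.0, 0.0]
force: [0.3, -0.1, 0.1]
opening: 0.0598
```

Call:
servo_tool([
  [[0, 0, 0, 0, 0, 0], [0, 0, 0, 0, 0, 0], [0, 0, 0, 0, 0, 0], [0, 0, 0, 0, 0, 0], [0, 0, 0, 0, 0, 0]],
])

```text
clock: 46.68
tool_pos: [0.561, -0.2721, 0.1492]
eef_rot: [-0.576, 0.817, -0.0, 0.0]
force: [1.0, -0.6, 0.1]
opening: 0.0603
```

```bash
python3 -c "
from h import *
s,P,im=shot('w15');st();HSV['white']=[(0,0,140),(180,60,255)];holes(P,im,'white',.010)
"
```

```text
t 46.725 tcp [ 561.  -272.2  149.2] yaw -109.6 f [ 1.  -0.2 -0.1] open 0.06038316292370486
white [338. 408.] rect (array([610., -64.], dtype=float32), 133.3, 50.3, 175.7) holes []
white [245. 404.] rect (array([ 693., -111.], dtype=float32), 54.8, 19.7, 81.3) holes []
white [170. 423.] rect (array([ 791., -113.], dtype=float32), 121.0, 56.4, 71.4) holes []
white [401. 324.] rect (array([ 512., -153.], dtype=float32), 67.8, 17.2, 90.7) holes []
white [225. 324.] rect (array([ 675., -211.], dtype=float32), 67.7, 17.5, 50.6) holes []
white [ 24. 366.] rect (array([ 879., -209.], dtype=float32), 231.7, 83.9, 53.9) holes []
white [147. 251.] rect (array([ 703., -299.], dtype=float32), 69.8, 54.2, 177.6) holes [[160.0, 250.0]]
white [314. 218.] rect (array([ 559., -275.], dtype=float32), 127.5, 49.2, 70.5) holes [[314.0, 267.0], [314.0, 174.0]]
  centre [ 559.  -275.9   10. ] dist 83.1 yaw 70.75047474456957
white [628. 231.] rect (array([ 300., -111.], dtype=float32), 503.9, 26.4, 89.8) holes []
white [85. 35.] rect (array([ 666., -471.], dtype=float32), 97.1, 46.5, 127.0) holes []
```

View pics/w15.png

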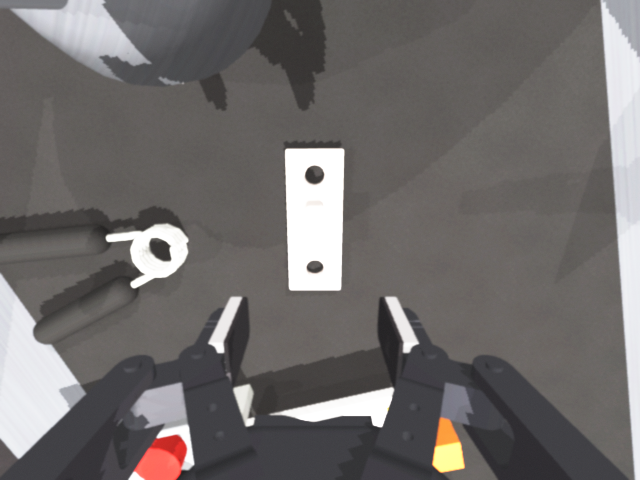

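The keeper is centred under the gripper, with holes at (314,174) and (314,267). The kettlebell at (150,40) and the grip trainer at (150,250) are well clear of the fingers. I'll grasp the rib.

Call:
servo_tool([
  [[0.06, 0.01, 0.4, 0, 0, 0], [0, 0, 0.6, 0, 0, 0], [0, 0, 0.5, 0, 0, 0], [0, 0, 0.4, 0, 0, 0], [0, 0, 0.3, 0, 0, 0]],
])

```text
clock: 47.35
tool_pos: [0.5587, -0.2755, 0.0159]
eef_rot: [-0.576, 0.817, 0.0, -0.0]
force: [-0.3, 0.0, -0.7]
opening: 0.0603
```

Call:
servo_tool([
  [[0, 0, 0.03, 0, 0, 0], [0, 0, 0, 0, 0, 0], [0, 0, 0, 0, 0, 0], [0, 0, 0, 0, 0, 0], [0, 0, 0, 0, 0, 0]],
], grip=5)

```text
clock: 47.98
tool_pos: [0.5599, -0.2763, 0.0165]
eef_rot: [-0.576, 0.817, -0.001, 0.0]
force: [0.8, 0.7, 6.2]
opening: 0.0145
```

Call:
servo_tool([
  [[0, 0, 0, 0, 0, 0], [0, 0, 0, 0, 0, 0], [0, 0, 0, 0, 0, 0], [0, 0, 0, 0, 0, 0], [0, 0, 0, 0, 0, 0]],
])

```text
clock: 48.6
tool_pos: [0.5598, -0.2763, 0.0165]
eef_rot: [-0.576, 0.817, -0.001, 0.0]
force: [0.7, -0.3, 6.2]
opening: 0.0145
```

Call:
servo_tool([
  [[0, 0, -0.1, 0, 0, 0], [0, 0, -0.4, 0, 0, 0], [0, 0, -0.6, 0, 0, 0], [0, 0, -0.8, 0, 0, 0], [0, 0, -0.4, 0, 0, 0]],
])

```text
clock: 49.22
tool_pos: [0.5597, -0.2762, 0.1558]
eef_rot: [-0.576, 0.817, -0.001, 0.0]
force: [0.6, 0.1, -2.9]
opening: 0.0145
```

```bash
python3 -c "
from h import *
st();plan(620.2,-15,165,-94.2)
"
```

```text
t 49.225 tcp [ 559.7 -276.2  155.8] yaw -109.7 f [ 0.6  0.1 -2.9] open 0.01450909104459016
from [ 559.7 -276.2  155.8] n 10
[ [-0.44, 0.05, -0.02, -0.0, -0.0, -0.26] , [-0.45, 0.04, -0.02, -0.0, -0.0, -0.26] , [-0.45, 0.03, -0.02, -0.0, -0.0, -0.26] , [-0.45, 0.02, -0.02, -0.0, -0.0, -0.26] , [-0.45, 0.0, -0.02, -0.0, -0.0, -0.26] ]
[ [-0.45, -0.01, -0.02, -0.0, -0.0, -0.26] , [-0.45, -0.02, -0.02, -0.0, -0.0, -0.26] , [-0.45, -0.03, -0.02, -0.0, -0.0, -0.26] , [-0.44, -0.04, -0.02, -0.0, -0.0, -0.26] , [-0.44, -0.06, -0.02, -0.0, -0.0, -0.26] ]
```

Call:
servo_tool([
  [[-0.44, 0.05, -0.02, 0, 0, -0.26], [-0.45, 0.04, -0.02, 0, 0, -0.26], [-0.45, 0.03, -0.02, 0, 0, -0.26], [-0.45, 0.02, -0.02, 0, 0, -0.26], [-0.45, 0, -0.02, 0, 0, -0.26]],
])

```text
clock: 49.85
tool_pos: [0.5887, -0.1434, 0.1588]
eef_rot: [-0.631, 0.776, 0.001, -0.0]
force: [-0.7, 1.2, -2.7]
opening: 0.0147
```

Call:
servo_tool([
  [[-0.45, -0.01, 0, 0, 0, -0.26], [-0.45, -0.02, 0, 0, 0, -0.26], [-0.45, -0.03, 0, 0, 0, -0.26], [-0.44, -0.04, 0, 0, 0, -0.26], [-0.44, -0.06, 0, 0, 0, -0.26]],
])

```text
clock: 50.48
tool_pos: [0.6185, -0.0126, 0.1587]
eef_rot: [-0.682, 0.731, 0.001, -0.001]
force: [0.8, 0.1, -3.4]
opening: 0.0147
```

Call:
servo_tool([
  [[0, 0, 0.1, 0, 0, 0], [0, 0, 0.2, 0, 0, 0], [0, 0, 0, 0, 0, 0], [0, 0, 0, 0, 0, 0], [0, 0, 0, 0, 0, 0]],
])

```text
clock: 51.1
tool_pos: [0.6193, -0.0141, 0.1416]
eef_rot: [-0.681, 0.732, -0.0, 0.0]
force: [0.6, 0.2, -3.1]
opening: 0.0146
```

```bash
python3 -c "
from h import *
st();s,P,im=shot('w16');HSV['white']=[(0,0,140),(180,60,255)];holes(P,im,'white',s['tool_pos'][2]-.0065)
w=np.array([(.6204,-.0162,.1)]);u=np.array([.073,.997,0])*.042
print(proj(P,np.r_[w+u,w-u]))
cv2.imwrite('pics/w16c.png',cv2.resize(im[140:440,190:440,::-1],None,fx=2,fy=2,interpolation=2))
"
```

```text
t 51.1 tcp [619.3 -14.1 141.6] yaw -94.1 f [ 0.6  0.2 -3.1] open 0.014608098370269485
white [ 80. 374.] rect (array([748.,  19.], dtype=float32), 87.3, 3.3, 175.9) holes []
white [313. 350.] rect (array([621.,  12.], dtype=float32), 75.1, 27.9, 85.9) holes [[314.0, 383.0]]
white [311. 223.] rect (array([618., -48.], dtype=float32), 109.7, 92.9, 85.8) holes [[313.0, 222.0], [312.0, 170.0], [401.0, 229.0]]
white [195. 195.] rect (array([672., -59.], dtype=float32), 119.6, 18.1, 85.9) holes []
white [ 85. 171.] rect (array([721., -59.], dtype=float32), 140.4, 78.7, 85.6) holes [[115.0, 135.0], [18.0, 127.0], [17.0, 113.0]]
[[311.39187991 331.67695936]
 [311.37658249 201.55661481]]
```

View pics/w16c.png

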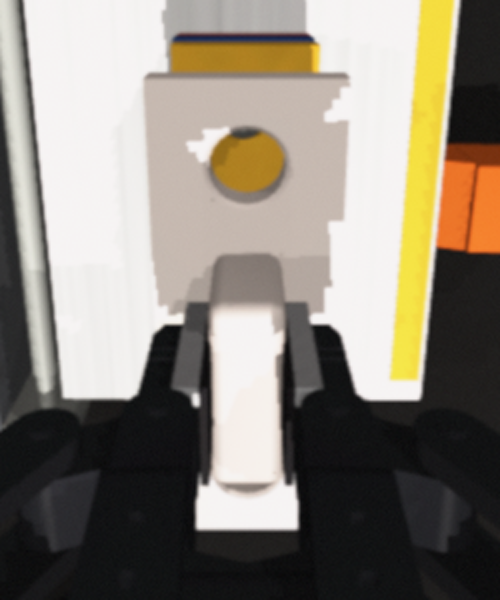

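```bash
python3 -c "
from h import *
P=ctrl.camera_params('wrist');s=ctrl.observe();st()
z=s['tool_pos'][2]-.0065
h=ray(P,[(313.3,221.5)],z)[0];e=ray(P,[(262.5,178),(364.5,178)],z);u=np.array([.0715,.9974,0])
print('hole',h*1000,'centre',(h+.042*u)*1000,'from end',(e.mean(0)+.0625*u)*1000,'width',np.linalg.norm(e[1]-e[0])*1000)
print('TCP',s['tool_pos'])
"
```

```text
t 51.15 tcp [619.4 -14.  141.6] yaw -94.1 f [-0.3 -0.2 -2.9] open 0.014556899465628766
hole [616.48391531 -56.11269406 135.13997057] centre [619.48691531 -14.22189406 135.13997057] from end [619.45288055 -13.54095025 135.13997057] width 44.871422362183026
TCP [ 0.61936581 -0.01398112  0.14163997]
```

Call:
servo_tool([
  [[0.034, -0.018, 0.1, 0, 0, 0], [0, 0, 0.15, 0, 0, 0], [0, 0, 0.15, 0, 0, 0], [0, 0, 0.15, 0, 0, 0], [0, 0, 0.05, 0, 0, 0]],
])

```text
clock: 51.78
tool_pos: [0.6194, -0.0155, 0.1041]
eef_rot: [-0.682, 0.732, 0.001, -0.001]
force: [0.7, 0.2, -2.2]
opening: 0.0144
```

Call:
servo_tool([
  [[0, 0, 0.1, 0, 0, 0], [0, 0, 0.08, 0, 0, 0], [0, 0, 0.05, 0, 0, 0], [0, 0, 0, 0, 0, 0], [0, 0, 0, 0, 0, 0]],
])

```text
clock: 52.4
tool_pos: [0.6202, -0.0157, 0.0917]
eef_rot: [-0.682, 0.732, -0.0, 0.0]
force: [0.5, 0.4, -4.1]
opening: 0.0144
```

Call:
servo_tool([
  [[0, 0, 0.02, 0, 0, 0], [0, 0, 0.01, 0, 0, 0], [0, 0, 0, 0, 0, 0], [0, 0, 0, 0, 0, 0], [0, 0, 0, 0, 0, 0]],
])

```text
clock: 53.02
tool_pos: [0.6201, -0.0157, 0.0897]
eef_rot: [-0.682, 0.732, 0.0, -0.0]
force: [-0.3, -0.1, -2.7]
opening: 0.0147
```

Call:
servo_tool([
  [[0, 0, 0, 0, 0, 0], [0, 0, 0, 0, 0, 0], [0, 0, 0, 0, 0, 0], [0, 0, 0, 0, 0, 0], [0, 0, 0, 0, 0, 0]],
], grip=50)

```text
clock: 53.65
tool_pos: [0.6201, -0.0157, 0.0897]
eef_rot: [-0.682, 0.732, -0.0, 0.0]
force: [-0.3, -0.2, 0.1]
opening: 0.0495
```

Call:
servo_tool([
  [[0, 0, -0.2, 0, 0, 0], [0, 0, -0.4, 0, 0, 0], [0, 0, -0.5, 0, 0, 0], [0, 0, -0.5, 0, 0, 0], [0, 0, -0.4, 0, 0, 0]],
])

```text
clock: 54.28
tool_pos: [0.6205, -0.0157, 0.2121]
eef_rot: [-0.682, 0.732, -0.001, 0.001]
force: [-0.2, 0.3, -0.6]
opening: 0.0503
```

Call:
servo_tool([
  [[-0.8, 0.4, 0, 0, 0, 0], [-0.8, 0.4, 0, 0, 0, 0], [-0.8, 0.4, 0, 0, 0, 0], [-0.8, 0.4, 0, 0, 0, 0], [0, 0, 0, 0, 0, 0]],
])

```text
clock: 54.9
tool_pos: [0.5364, 0.1858, 0.2107]
eef_rot: [-0.684, 0.73, 0.0, 0.0]
force: [0.8, -0.9, -0.3]
opening: 0.0498
```

```bash
python3 -c "
from h import *
st()
a=ctrl.read_camera('scene');b=ctrl.read_camera('side')
cv2.imwrite('pics/fin.png',np.hstack([cv2.resize(a[220:400,230:430,::-1],(400,360),interpolation=2),cv2.resize(b[140:260,235:368,::-1],(400,360),interpolation=2)]))
"
```

```text
t 54.9 tcp [536.4 185.8 210.7] yaw -93.7 f [ 0.8 -0.9 -0.3] open 0.04976244962659906
```

View pics/fin.png

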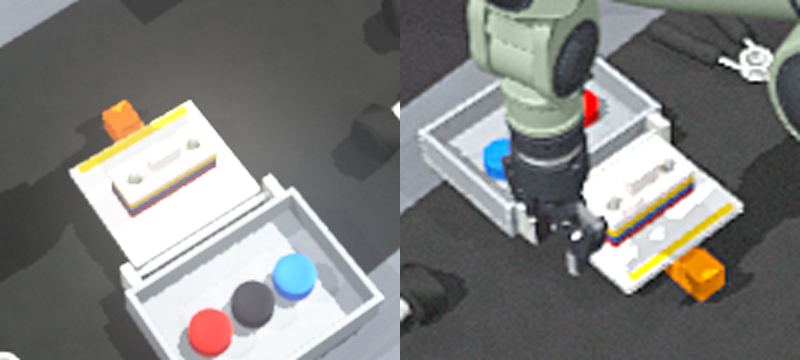

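The final views show red, blue, yellow and the keeper stacked flush over both pins, with the wedge still in place under the free edge. Handing in.

```bash
python3 -c "
from h import *
st();print(ctrl.finish_job())"
```

```text
t 55.0 tcp [538.1 183.  210.5] yaw -94.0 f [-0.2 -0.2  0.4] open 0.0498969420134466
the job is handed in; nothing more can be done
None
```

The job is done and handed in at 55 s of the 192 s allowed. `finish_job()` gives no verdict, so success rests on my own checks below.

- **Wedge:** I pushed it thin end first under the middle of the empty leaf's free edge. It stopped where expected, at about 31 N, and I released it.
- **Plates:** I stacked red, the smallest blue (about 128 mm measured, the look-alikes about 178 mm), and yellow. There was no green plate. Yellow had been knocked aside by about 6 cm, so I found it again before gripping it.
- **Keeper:** I put the white keeper on last.

**Last checks:**
- Each colour plate measured about 125 × 45 mm at its flush height. Each was centred within 1–2 mm of the pins, with yaw about 85.8°.
- The keeper came to rest at its calculated stack height.
- The final scene and side pictures show the stack flush and the wedge still under the edge.
- The arm was clear, with wrist force near 0.

**Not measured:** I judged that the leaf is level only from the pictures and plate heights. The contact force between wedge and leaf after release can't be read.

No check failed. My estimates of the pin position differed by 1–2 mm, within the 3 mm hole clearance.

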